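# Get the bottle out of the latched medicine box

### The arm

A 7-joint arm with a two-finger parallel gripper is mounted at the origin on the work surface. World frame = base frame: x ahead of the robot, y to its left, z up, the work surface at z = 0. Lengths are in m, angles in degrees, forces in N, time in s.
With the tool pointing down it reaches from about 0.425 to 0.825 m from the base axis. Payload 3.6 kg.
Tool frame: the origin (TCP) lies between the finger pads; the fingertips stand 25 mm ahead of it and the grasp point (between the pads) lies 6 mm ahead of it (tips_ahead is the distance from the TCP to the fingertips, in m); z points along the fingers, y is the direction in which the jaws open and shut (so a half turn about z gives the same grasp; the last joint's range is limited). The gripper opens to 85 mm and grips with 20 to 120 N. Pads are 22 mm wide; open, the fingers measure 114 mm over their backs; the gripper's body (76 mm by 85 mm) begins 54 mm behind the grasp point. The pads swing forward as they close: fully open they stand 13 mm farther back than shut.
Start: joints at [63.512, 35.231, -0.722, 81.555, 0.464, 63.22, -2.315], TCP at [0.274, -0.589, 0.224] pointing down, gripper open.
Joint ranges: [-178.69, 178.69], [-17.37, 117.87], [-77.05, 75.6], [15.02, 138.74], [-78.02, 258.01], [0.78, 113.62], [-162.83, 162.83]. Speed limits (degrees/s): [159.86, 159.86, 180, 180, 180, 180, 180].

### API

Orientations are given as [roll, pitch, yaw] about the fixed x, y, z axes, in that order (R = Rz(yaw) Ry(pitch) Rx(roll)).
In Python, from rig import * gives the robot as it stands. The module is installed in compiled form; this text tells all that it offers.
- The arm moves only by the tool step_arm, never from a script. Its argument "plan" is a list of rows, each a list of 3 entries, a list of its own where there are three numbers: the shift along the tool's x, y, z in m, then the turn, a rotation vector about the tool's x, y, z in degrees, then the gripper command: -1 is fully open, 1 is shut, values between are in proportion. A call has exactly 8 rows; each row shifts and turns the commanded pose from where the row before left it, along the tool's axes as they then stand; what a row does not reach is not made up. A row lasts 1/10 s, in which the tool goes at most 50 mm and 8.59 degrees, less where a joint would pass 70% of its speed; a pose out of reach is approached as far as the arm can. A call with a gripper value outside its range is refused whole. The fingers move at their own pace and stop on an object; "grip_force" is the grip in N (left out, the last holds). Time passes only in rows, so rows that do not move let the fingers close, or fill a call up. It gives the time, the measured TCP pose, the force and the opening at its end, in the units of the state.
- sense(): the state, without advancing time (a new reading comes with each control period).
- grab_frame(name): name is "scene" or "top" or "wrist"; returns the picture (400x640x3 uint8, blue, green, red); there is no depth.
- calibration(name): a dict with "fx", "fy", "cx", "cy" (pixels), "camera_from_world" (4x4, takes a point from world to camera coordinates); the wrist camera has in their place "T_tool_cam" (4x4, takes a point from camera to tool coordinates, whose origin is the TCP and whose axes are the flange's). Camera axes: x right, y down, z forward; pixel columns grow to the right and rows downward; lengths in m; the calibration is good to about 2 mm. A picture is of the moment at which its call begins: read the wrist's pose just before it. calibration takes no time and is no camera call.
- close_job(): hands the job in, once; it reports no verdict.
The state is a dict: "clock": time; "joint_positions": joint angles; "dq": joint speeds; "joint_torque": joint torques, N m; "ee_pos": TCP position; "eef_rot": TCP orientation; "contact_force": force on the tool from outside, world axes, zero at the start; "moment": the same for the moment, N m; "grip_width": finger opening in m.
Only numpy, scipy, OpenCV 4.12 (cv2) and the standard library are available. Lean on these libraries where they do the work, as an engineer would, in place of code of your own. Each camera call takes 0.05 s, during which the arm holds its last target.

### The job

Unlatch the medicine box: press the wing knob on its lid down against its spring just until you feel it stop (pressing much harder crushes the lid's seal, and it must not be forced round while up), turn it, still pressed, a quarter turn clockwise as far as it goes, then swing the lid up to about upright so that it stays standing open. Lift out the tall narrow-necked bottle and set it down upright, without dropping it, on the floor of the white tray. Leave the squat jar in its place in the box, and the bowl, the canister and the carton where they are.

Things in the scene. Friction and masses are not known exactly. Their poses are not given: they have to be found in the camera images.
- lockbox: White steel medicine box bolted to the table, 180 mm deep (x), 240 mm wide (y), 150 mm high, walls 5 mm. Origin: centre of its underside; x points from its front to its hinge side, z up. Inside floor 6 mm above the origin; a low divider (61 mm high) at y = 0 parts a left and a right compartment. A lip 18 mm wide runs inward along the top of the front wall; the latch's cam catches under it.
- lid (a joint): Lid angle, rad: 0 shut, 1.57 upright, stop at 1.75; grows as the front edge goes up and back. Hinged along the top of the far (+x) wall. The lid is a 6 mm plate with edges turned down 13 mm, about 0.6 kg with the latch. Its stiff hinge keeps it where it is left: lifting it at the knob takes 8 to 12 N.
- lid_seal (a joint): How far the shut lid is pressed down into its rubber seal, rad about the hinge, 0 or negative: 20 N down on the knob gives about -0.0035 (0.5 mm there), 43 N gives -0.0075, which is too much and crushes the seal.
- lid_hinge (a point): Middle of the hinge axis, 151 mm above the box's underside, at box x = +90 mm. The point turns with the lid; shut, its axes are those of the box. The hinge axis is y.
- lid_edge (a point): Middle of the lid's front edge, in the plane of the plate's underside, 184 mm from the hinge axis. Turns with the lid; z is normal to the plate, outward.
- knob (a joint): Turn of the wing knob, rad: 0 latched (bar crosswise, along the box's y), grows clockwise seen from above, stop at 1.57 (bar points from front to hinge). A guide pin holds it in both end positions: it turns only while pressed fully down, and springs up again at either end. Turning takes under 0.2 N m. The cam is clear of the box's lip beyond 1.2 rad.
- knob_grip (a point): Point on the knob's axis at half height of its bar. Lid shut, knob up: 205 mm above the box's underside, at box x = -50 mm, y = 0. The bar (black plastic) is 72 mm long along this point's y, 18 mm thick along its x, 28 mm high along z (out of the lid). Below the bar 20 mm are free, then comes a steel collar 48 mm across, 14 mm high, on the lid. The point turns with the knob.
- knob_press (a joint): How far the wing knob is pressed in towards the lid, m: 0 up. Its spring takes 6 N to start and 10 to 15 N just above the hard stop, which is felt somewhere between 7.5 and 15.5 mm, differently each time. The knob turns freely only within the last 1.5 mm above that stop. Twisting it hard higher up forces the latch; pressing on after the stop squashes the seal.
- knob_wing (a joint): How far the knob's rubber-cored wing is twisted on its spindle by the turning effort, rad, positive clockwise: 0 at rest, 4 N m per rad. Normal turning gives under 0.06; against a stop it winds up by the overshoot. More than 0.35 either way means that the knob is being forced.
- bottle: Tall narrow-necked clear glass bottle with a paper band, 125 mm high, body 54 mm across up to 72 mm, then a shoulder to a neck 26 mm across; aluminium cap 33 mm across from 101 mm to the top. Origin: centre of its underside, z up. 0.15 to 0.3 kg. Stands in one compartment of the box, left or right.
- jar: Squat clear glass jar, 67 mm high, 63 mm across, wide aluminium lid; stands in the other compartment and stays there. Origin: centre of its underside.
- tray: White plastic tray, 320 mm (x) by 220 mm (y), rim 22 mm high, walls and floor 4 mm. Origin: centre of its underside; its floor is 4 mm above the origin. Fixed to the table.
- bowl: Small steel bowl in the tray, its centre 70 to 100 mm from the tray's towards +x, 90 mm across, 45 mm high. Origin: centre of its underside. Bystander.
- canister: White wipes canister with a green band, 86 mm across, 192 mm high, standing left of the box. Origin: centre of its underside. Bystander.
- carton: White cardboard carton with a blue band, 90 by 180 by 70 mm high, beyond the box. Origin: centre of its underside. Bystander.

How it is judged (in metres and radians):
On the way, in this order (a step that is already met when the one before it is completed fails the run):
1. the knob is pressed and turned its quarter turn while the lid is still shut (value of joint knob above 1.35 rad and value of joint lid below 0.06 rad), for 0.1 s.
2. the lid is swung up to stand open (value of joint lid above 1.3 rad), for 0.2 s.
At the end, for the whole second after the job is handed in: The lid stands open (beyond 1.3 rad), the knob is at its unlatched end (beyond 1.35 rad), the bottle stands upright (within 0.1 rad) and still with its underside on the tray's floor, and the jar stands in its compartment within 40 mm of its start (value of joint lid above 1.3 rad and value of joint knob above 1.35 rad and x of bottle in the frame of tray between -0.135 and 0.135 m and y of bottle in the frame of tray between -0.085 and 0.085 m and z of bottle in the frame of tray between 0.001 and 0.0075 m and angle between bottle's own z axis and vertical below 0.1 rad and linear speed of bottle below 0.02 m/s and angle between jar's own z axis and vertical below 0.15 rad and distance of jar from where it was at the start of the episode below 0.04 m); the robot touches nothing.
It fails at once if the lid was pressed so hard that its seal was crushed (lid_seal beyond -0.0075 rad, about 43 N on the knob) (value of joint lid_seal below -0.0075 rad).
It fails at once if the knob was forced: its wing was twisted by more than 0.35 rad (1.4 N m) (value of joint knob_wing above 0.35 rad or value of joint knob_wing below -0.35 rad).
It fails at once if the bottle was tipped over (beyond 0.7 rad) or dropped (faster than 0.6 m/s while nothing holds it, a fall of about 20 mm) (angle between bottle's own z axis and vertical above 0.7 rad or (linear speed of bottle above 0.6 m/s and contact force between the fingers and bottle below 0.05 N)).
It fails at once if the jar was taken out or knocked over (distance of jar from where it was at the start of the episode above 0.06 m or angle between jar's own z axis and vertical above 0.5 rad).
It fails at once if the bowl, the canister or the carton was disturbed (moved by more than 30 mm) (distance of any of bowl, canister, carton from where it was at the start of the episode above 0.03 m).
It also fails if it takes over 69 s, if anything falls off the work surface, if the arm or the gripper's body presses on something with over 40 N, if the wrist force passes 120 N, or if a joint passes its speed limit or range.

## Working session

There is one attempt and no reset: what is moved stays moved. The work goes in short steps, Python scripts to look and compute and a tool call to move; the robot and the scene stay as the last step left them, time stands still between calls to the robot, and variables do not carry over. Pictures are saved under pics/ and viewed, and the job is handed in when it is done.

Besides the shell and the picture viewer there is one more tool, called after "Emit:" as name([rows], argument=value, ...), one row to a line, values as JSON. step_arm: Moves the arm, as the interface text tells. Its arguments: {"type":"object","properties":{"plan":{"type":"array"},"grip_force":{"type":"number"}},"required":["plan"]}

```bash
mkdir -p pics
python3 - <<'E'
from rig import *
import cv2
s=sense()
for k,v in s.items(): print(k,v)
for n in("scene","top","wrist"):
    f=grab_frame(n); cv2.imwrite(f"pics/{n}0.png",f)
    print(n,calibration(n))
E
```

```text
clock 0.0
joint_positions [63.51470118 35.29062853 -0.72229581 81.64276813  0.46341344 63.21933556
 -2.31483094]
dq [-0.01353671 -0.01374509  0.0344458  -0.03528165 -0.01050964 -0.05576266
  0.02097995]
joint_torque [-8.79198124e-04 -4.69219565e+01  2.58553466e-01 -1.71038407e+01
  9.86424449e-03  9.65148909e-03 -2.84886329e-05]
ee_pos [ 0.27403131 -0.58853267  0.22251422]
eef_rot [-1.79850142e+02  1.93245740e-03  2.49699351e+01]
contact_force [-0.15795834  0.20718518 -0.47250985]
moment [-0.03140185  0.00393145 -0.01473069]
grip_width 0.08532696851616017
scene {'fx': 367.4479572363172, 'fy': 367.4479572363172, 'cx': 323.57053744545686, 'cy': 196.4003653916187, 'camera_from_world': array([[-0.60247303,  0.79809648, -0.00826174,  0.32812828],
       [ 0.44259639,  0.32546077, -0.83557389, -0.17080088],
       [-0.6641797 , -0.50706735, -0.54931596,  1.52155513],
       [ 0.        ,  0.        ,  0.        ,  1.        ]])}
top {'fx': 410.61389763733473, 'fy': 410.61389763733473, 'cx': 323.3682999481468, 'cy': 193.21501559503884, 'camera_from_world': array([[ 0.01609596, -0.9996955 , -0.0187037 ,  0.04271822],
       [-0.99075034, -0.01342557, -0.13503155,  0.63479884],
       [ 0.13473932,  0.02070416, -0.99066475,  1.29687806],
       [ 0.        ,  0.        ,  0.        ,  1.        ]])}
wrist {'fx': 286.5931285838088, 'fy': 286.5931285838088, 'cx': 324.56944885625103, 'cy': 197.91110122049213, 'T_tool_cam': array([[ 1.95838841e-04, -9.61636850e-01, -2.74325592e-01,
         6.98532045e-02],
       [ 9.99999978e-01,  2.08063468e-04, -1.54657863e-05,
         7.30752316e-04],
       [ 7.19496041e-05, -2.74325583e-01,  9.61636870e-01,
        -1.49554580e-01],
       [ 0.00000000e+00,  0.00000000e+00,  0.00000000e+00,
         1.00000000e+00]])}
```

View pics/scene0.png

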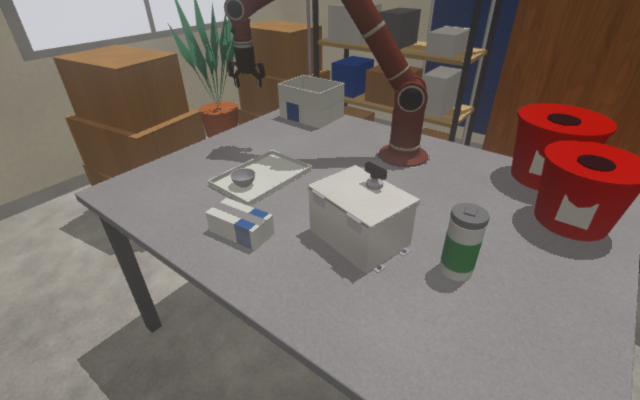

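View pics/top0.png

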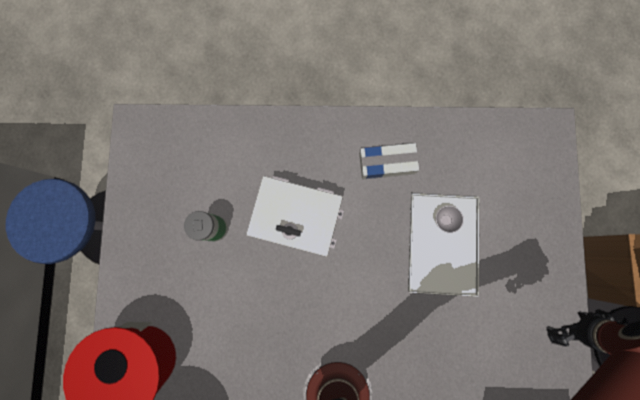

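View pics/wrist0.png

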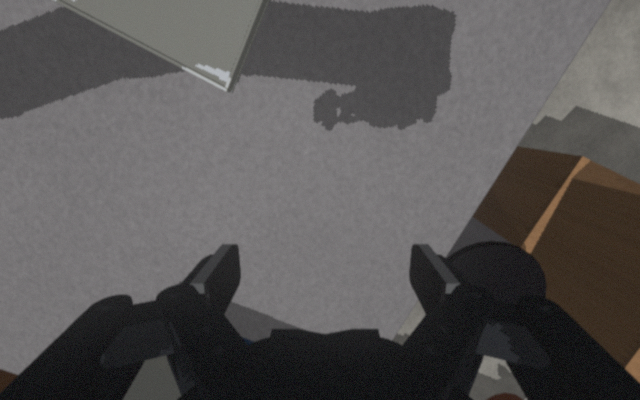

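The three pictures show the following:
- **Top:** lid corners near (263,177), (342,195), (326,255) and (247,236), the knob bar near (289,230), the canister at (203,225), the carton at (390,160), the tray spanning columns 410–478 and rows 193–296, and the bowl at (447,217).
- **Scene:** matches the top view.
- **Wrist:** only the tray's corner is visible.

Next I'll measure.

```bash
cat > h.py <<'E'
from rig import *
import cv2, numpy as np
from scipy.spatial.transform import Rotation as R
def ray(name,uv,pose=None):
    c=calibration(name); d=np.array([(uv[0]-c['cx'])/c['fx'],(uv[1]-c['cy'])/c['fy'],1.])
    if name=='wrist':
        s=pose or sense(); T=np.eye(4);T[:3,:3]=R.from_euler('xyz',s['eef_rot'],degrees=True).as_matrix();T[:3,3]=s['ee_pos']
        T=T@c['T_tool_cam']
    else: T=np.linalg.inv(c['camera_from_world'])
    return T[:3,3],T[:3,:3]@d
def onplane(name,uv,z,pose=None):
    o,d=ray(name,uv,pose); return o+d*(z-o[2])/d[2]
def proj(name,p,pose=None):
    c=calibration(name)
    if name=='wrist':
        s=pose or sense(); T=np.eye(4);T[:3,:3]=R.from_euler('xyz',s['eef_rot'],degrees=True).as_matrix();T[:3,3]=s['ee_pos']
        M=np.linalg.inv(T@c['T_tool_cam'])
    else: M=c['camera_from_world']
    q=M[:3,:3]@np.asarray(p)+M[:3,3]
    return np.array([c['fx']*q[0]/q[2]+c['cx'],c['fy']*q[1]/q[2]+c['cy']])
E
python3 - <<'E'
from h import *
f=cv2.imread('pics/top0.png')
g=cv2.cvtColor(f,cv2.COLOR_BGR2GRAY)
m=(g>150).astype(np.uint8)*255
m=cv2.morphologyEx(m,cv2.MORPH_OPEN,np.ones((3,3)))
cs,_=cv2.findContours(m,cv2.RETR_EXTERNAL,cv2.CHAIN_APPROX_NONE)
for c in cs:
    if cv2.contourArea(c)<300: continue
    r=cv2.minAreaRect(c); print(cv2.contourArea(c),r,cv2.boxPoints(r).round(1).tolist())
    if 240<r[0][0]<350:
        for p in cv2.boxPoints(r): print(onplane('top',p,0.157).round(4))
# knob dark
m=((g<70)).astype(np.uint8)*255; m[:215]=0;m[245:]=0;m[:,:270]=0;m[:,310:]=0
cs,_=cv2.findContours(m,cv2.RETR_EXTERNAL,cv2.CHAIN_APPROX_NONE)
for c in cs:
    if cv2.contourArea(c)<20: continue
    r=cv2.minAreaRect(c); print('knob',r,onplane('top',r[0],0.219))
v=np.hstack([cv2.resize(f[165:265,235:350],None,fx=4,fy=4,interpolation=cv2.INTER_NEAREST)]); cv2.imwrite('pics/c1.png',v)
s=cv2.imread('pics/scene0.png'); cv2.imwrite('pics/c2.png',cv2.resize(s[155:270,295:425],None,fx=4.5,fy=4.5,interpolation=cv2.INTER_NEAREST))
E
```

```text
4745.0 ((442.5, 241.5), (95.0, 65.0), 90.0) [[410.0, 194.0], [475.0, 194.0], [475.0, 289.0], [410.0, 289.0]]
5098.5 ((296.40972900390625, 215.34603881835938), (88.72631072998047, 64.0730972290039), 14.620874404907227) [[245.39999389648438, 235.10000610351562], [261.6000061035156, 173.10000610351562], [347.3999938964844, 195.5], [331.20001220703125, 257.5]]
[0.4905 0.2781 0.157 ]
[0.6772 0.237  0.157 ]
[ 0.6126 -0.022   0.157 ]
[0.4293 0.0237 0.157 ]
knob ((288.08251953125, 229.814453125), (23.352964401245117, 7.716630935668945), 23.96249008178711) [0.50534968 0.1457134  0.219     ]
```

View pics/c1.png

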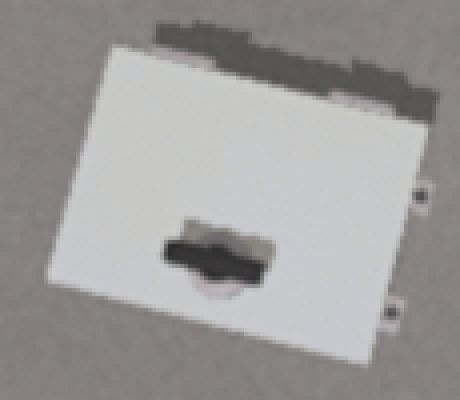

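View pics/c2.png

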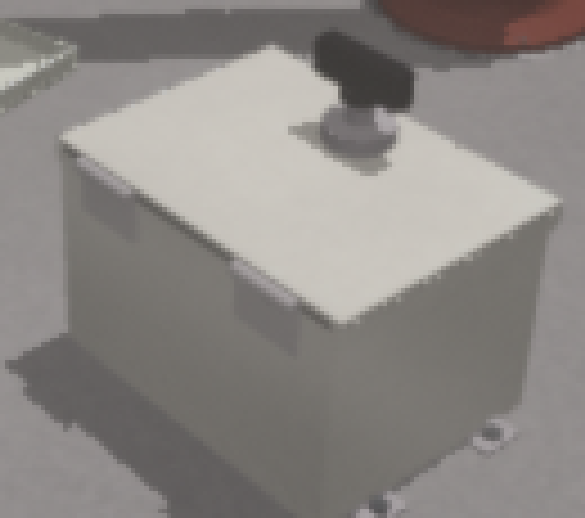

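Run:
```python
from h import *
cr=[(112,45),(430,125),(368,363),(48,282)]
P=[onplane('top',(235+a/4-.4,165+b/4-.4),.157) for a,b in cr]
P=np.array(P);print(P.round(4))
hl,hr,fr,fl=P
print('w',np.linalg.norm(hl-hr),np.linalg.norm(fl-fr),'d',np.linalg.norm(hl-fl),np.linalg.norm(hr-fr))
ya=(hl-hr)+(fl-fr); print('yaw', np.degrees(np.arctan2(-ya[0],ya[1])))
xa=(hl-fl)+(hr-fr); print('yaw', np.degrees(np.arctan2(xa[1],xa[0])))
print('knob',onplane('top',(288.4,229.6),.219), 'centre',P.mean(0))
th=np.arctan2(xa[1],xa[0]); th=(th+np.arctan2(-ya[0],ya[1]))/2
c=P.mean(0); x=np.array([np.cos(th),np.sin(th),0]);y=np.array([-x[1],x[0],0])
# lid spans x from 90 to -94
C=c+ x*0.002; 
for n,p in(('knobgrip',C-x*.05+[0,0,.205-.157]),):
    print(n,p,proj('top',p+[0,0,.014]),proj('scene',p))
# scene check
for sx,sy in((.09,.12),(.09,-.12),(-.094,-.12),(-.094,.12)):
    p=C+x*sx+y*sy; print(proj('scene',p).round(1))
s=[(270,45),(62,140),(345,325),(562,202)]
print([(295+a/4.5-.4,155+b/4.5-.4) for a,b in s])
print([onplane('scene',(295+a/4.5-.4,155+b/4.5-.4),.157).round(4) for a,b in s])
k=(365,70);print('scene knob',(295+k[0]/4.5-.4,155+k[1]/4.5-.4),onplane('scene',(295+k[0]/4.5-.4,155+k[1]/4.5-.4),.205))
for n,uv in(('tray1',(410,193)),('tray2',(478,196)),('tray3',(478,296)),('tray4',(409,293))): print(n,onplane('top',uv,.022))
print('bowl',onplane('top',(447,217),.045),'can',onplane('top',(198,225),.192))
```

```text
[[ 0.6689  0.2336  0.157 ]
 [ 0.6115 -0.0062  0.157 ]
 [ 0.4354  0.0374  0.157 ]
 [ 0.4907  0.2746  0.157 ]]
w 0.24656938989124594 0.24357897597937908 d 0.1828828022875652 0.1813721329955125
yaw -13.296931858420605
yaw -13.419780609882817
knob [0.50596254 0.14483853 0.219     ] centre [0.55163586 0.13482835 0.157     ]
knobgrip [0.50493455 0.14591831 0.205     ] [288.00547172 229.96184629] [374.55000076 170.25645357]
[368.8 225.4]
[307.4 185.1]
[355.  164.8]
[417.9 197.8]
[(354.6, 164.6), (308.3777777777778, 185.7111111111111), (371.2666666666667, 226.82222222222222), (419.48888888888894, 199.48888888888888)]
[array([0.4341, 0.0376, 0.157 ]), array([0.6141, 0.0009, 0.157 ]), array([0.6701, 0.2378, 0.157 ]), array([0.495 , 0.2797, 0.157 ])]
scene knob (375.7111111111111, 170.15555555555554) [0.50258653 0.14817716 0.205     ]
tray1 [ 0.64161045 -0.23367397  0.022     ]
tray2 [ 0.63466239 -0.4564407   0.022     ]
tray3 [ 0.31326852 -0.4453888   0.022     ]
tray4 [ 0.3186592  -0.22652211  0.022     ]
bowl [ 0.56206763 -0.34687635  0.045     ] can [0.51644673 0.40928524 0.192     ]
```

Emit:
step_arm([
  [[0.037,-0.031,-0.01],[0,0,0],-1],
  [[0.037,-0.031,-0.01],[0,0,0],-1],
  [[0.037,-0.031,-0.01],[0,0,0],-1],
  [[0.037,-0.031,-0.01],[0,0,0],-1],
  [[0.037,-0.031,-0.01],[0,0,0],-1],
  [[0.037,-0.031,-0.01],[0,0,0],-1],
  [[0.037,-0.031,-0.01],[0,0,0],-1],
  [[0.037,-0.031,-0.01],[0,0,0],-1],
])

```text
clock: 0.95
ee_pos: [0.4383, -0.2375, 0.3041]
eef_rot: [-180.0, 0.0, 25.0]
contact_force: [2.1, -0.6, -0.3]
grip_width: 0.0854
```

Emit:
step_arm([
  [[0.028,-0.04,0],[0,0,0],-1],
  [[0.028,-0.04,0],[0,0,0],-1],
  [[0.028,-0.04,0],[0,0,0],-1],
  [[0.028,-0.04,0],[0,0,0],-1],
  [[0.028,-0.04,0],[0,0,0],-1],
  [[0.028,-0.04,0],[0,0,0],-1],
  [[0.028,-0.04,0],[0,0,0],-1],
  [[0.028,-0.04,0],[0,0,0],-1],
])

```text
clock: 1.75
ee_pos: [0.5059, 0.1469, 0.3037]
eef_rot: [180.0, 0.0, 25.0]
contact_force: [0.8, -0.3, 1.1]
grip_width: 0.0855
```

Emit:
step_arm([
  [[0,0,0],[0,0,-7.4],-1],
  [[0,0,0],[0,0,-7.4],-1],
  [[0,0,0],[0,0,-7.4],-1],
  [[0,0,0],[0,0,-7.4],-1],
  [[0,0,0],[0,0,-7.4],-1],
  [[0,0,0],[0,0,-7.4],-1],
  [[0,0,0],[0,0,-7.3],-1],
  [[0,0,0],[0,0,0],-1],
])

```text
clock: 2.55
ee_pos: [0.5058, 0.1449, 0.3034]
eef_rot: [-180.0, 0.0, 76.6]
contact_force: [0.2, -0.5, 0.3]
grip_width: 0.0859
```

Run:
```python
from h import *
s=sense();print(s['joint_positions'].round(1),s['ee_pos'],s['eef_rot'])
f=grab_frame('wrist');cv2.imwrite('pics/w1.png',f)
f=f.copy()
x=np.array([np.cos(np.radians(-13.35)),np.sin(np.radians(-13.35)),0]);y=np.array([-x[1],x[0],0])
k=np.array([.505,.1455,.219])
for a in(-.009,.009):
  for b in(-.036,.036):
    p=proj('wrist',k+a*x+b*y,s);print(p.round(1))
```

```text
[  0.2  21.7 -26.7  94.2  10.4  66.6 -42.5] [0.50581567 0.14490384 0.30337802] [-1.79952537e+02  1.27028431e-02  7.66478432e+01]
[312.7 239.2]
[311.7 157.9]
[333.  239.2]
[333.7 157.9]
```

View pics/w1.png

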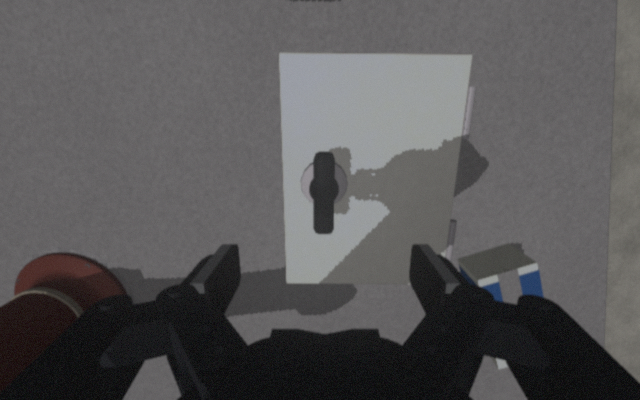

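The wrist picture shows the bar upright in the image, at columns 313–333 and rows 152–234, so its centre is near (323,193). That's about 5 px above where I predicted it.

Run:
```python
from h import *
f=cv2.imread('pics/w1.png');g=cv2.cvtColor(f,cv2.COLOR_BGR2GRAY)
m=np.zeros_like(g);m[140:242,295:360]=(g[140:242,295:360]<62)*255
cs,_=cv2.findContours(m,cv2.RETR_EXTERNAL,cv2.CHAIN_APPROX_NONE)
c=max(cs,key=cv2.contourArea);r=cv2.minAreaRect(c);print(r)
p=onplane('wrist',r[0],.219);print(p, onplane('wrist',r[0],.212))
# lid corners
for uv in((279,53),(472,55),(286,284)): print(onplane('wrist',uv,.157))
P=[]
A=[];b=[]
for n,uv in(('wrist',r[0]),('top',(288.4,229.6))):
    o,d=ray(n,uv);d/=np.linalg.norm(d);M=np.eye(3)-np.outer(d,d);A.append(M);b.append(M@o)
print('tri',np.linalg.lstsq(np.vstack(A),np.hstack(b),rcond=None))
```

```text
((323.5, 192.5), (79.0, 27.0), 90.0)
[0.50722935 0.15196472 0.219     ] [0.50676457 0.15016786 0.212     ]
[0.49419133 0.27745066 0.157     ]
[0.67011494 0.23350097 0.157     ]
[0.43424358 0.03820676 0.157     ]
tri (array([0.50639752, 0.14695603, 0.20001156]), array([4.04056371e-07]), np.int32(3), array([1.41421356, 1.38985703, 0.26133777]))
```

Emit:
step_arm([
  [[0.003,0,0.0108],[0,0,0],-1],
  [[0,0,0.0108],[0,0,0],-1],
  [[0,0,0.0108],[0,0,0],-1],
  [[0,0,0.0108],[0,0,0],-1],
  [[0,0,0.0108],[0,0,0],-1],
  [[0,0,0.0108],[0,0,0],-1],
  [[0,0,0.0108],[0,0,0],-0.4],
  [[0,0,0.0108],[0,0,0],-0.2],
], grip_force=50)

```text
clock: 3.4
ee_pos: [0.5067, 0.1481, 0.2164]
eef_rot: [-180.0, -0.0, 76.7]
contact_force: [0.1, -0.5, 1.1]
grip_width: 0.059
```

Emit:
step_arm([
  [[0,0,0],[0,0,0],0],
  [[0,0,0],[0,0,0],0.2],
  [[0,0,0],[0,0,0],0.4],
  [[0,0,0],[0,0,0],0.6],
  [[0,0,0],[0,0,0],1],
  [[0,0,0],[0,0,0],1],
  [[0,0,0],[0,0,0],1],
  [[0,0,0],[0,0,0],1],
])

```text
clock: 4.2
ee_pos: [0.5067, 0.1481, 0.2174]
eef_rot: [180.0, -0.0, 76.7]
contact_force: [0.5, -0.0, 0.1]
grip_width: 0.0001
```

Run:
```python
from h import *
s=sense();print(s['ee_pos'],s['eef_rot'],s['contact_force'],s['moment'],s['grip_width'])
f=grab_frame('wrist');cv2.imwrite('pics/w2.png',f)
```

```text
[0.50669496 0.14814747 0.21739372] [ 1.79995825e+02 -6.49181032e-03  7.66702729e+01] [ 0.49208075 -0.00697301  0.09592684] [ 0.04389213 -0.00653559  0.0049617 ] 7.507441765770843e-05
```

View pics/w2.png

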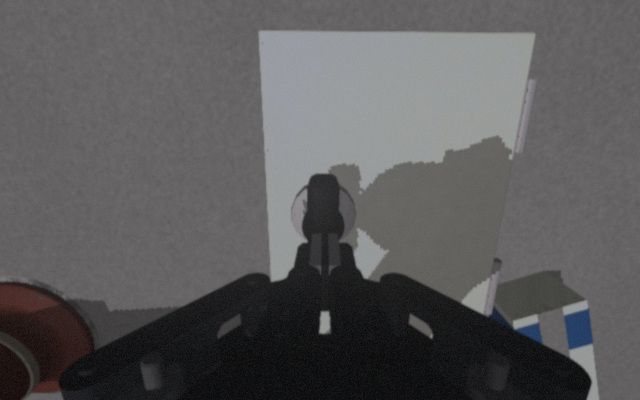

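Run:
```python
from h import *
f=cv2.imread('pics/w2.png');c=f[160:345,255:400]
c=cv2.convertScaleAbs(c,alpha=2.2,beta=10)
cv2.imwrite('pics/w2c.png',cv2.resize(c,None,fx=3.2,fy=3.2,interpolation=cv2.INTER_NEAREST))
f=grab_frame('scene');cv2.imwrite('pics/s2.png',cv2.resize(f[60:220,300:460],None,fx=3.6,fy=3.6))
```

```text
(no output)
```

View pics/w2c.png

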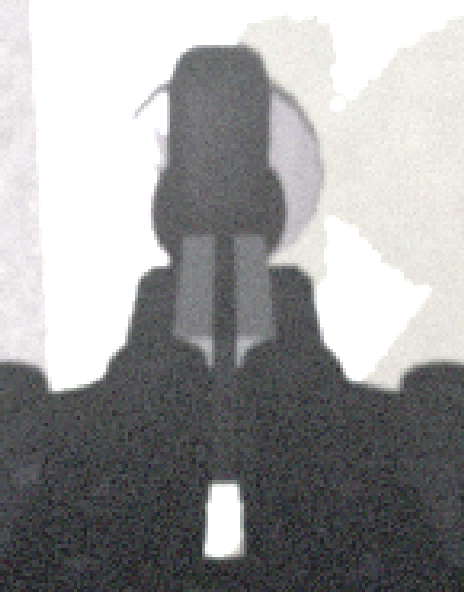

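View pics/s2.png

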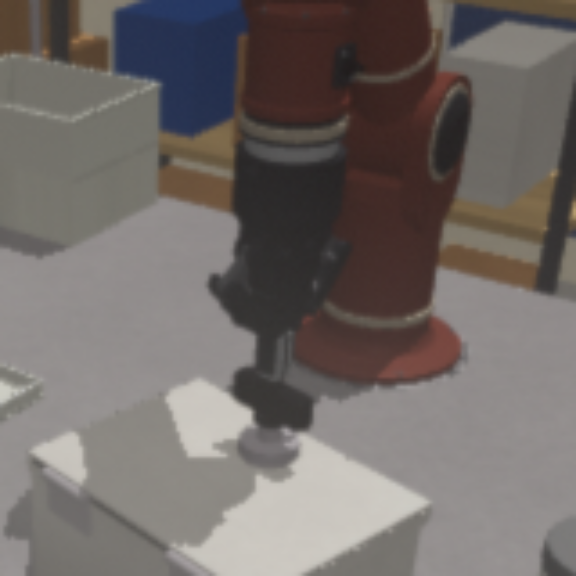

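Run:
```python
from h import *
s=sense()
for z in (.18,.192,.205,.219,.23,.25): print(z,((proj('scene',[.5067,.1481,z])-[300,60])*3.6).round(0),proj('top',[.5067,.1481,z]).round(1),proj('wrist',[.5067,.1481,z]).round(1))
print(s['joint_positions'].round(2))
f=grab_frame('top');cv2.imwrite('pics/t2.png',cv2.resize(f[165:265,235:350],None,fx=5,fy=5,interpolation=cv2.INTER_NEAREST))
```

```text
0.18 [267. 427.] [288.7 230. ] [323.6 220. ]
0.192 [269. 414.] [288.2 229.8] [323.6 226.4]
0.205 [270. 399.] [287.8 229.6] [323.5 234.3]
0.219 [271. 382.] [287.2 229.3] [323.4 244.1]
0.23 [272. 369.] [286.8 229.1] [323.3 253.1]
0.25 [274. 345.] [286.  228.8] [323.1 273.1]
[ -1.43  26.56 -25.4  101.77  13.58  54.7  -45.72]
```

View pics/t2.png

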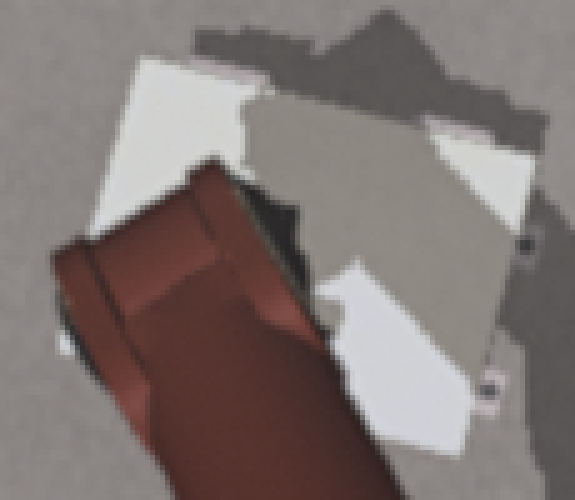

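The fingers closed right above the bar: width is 0, and both the scene and wrist views show the tips on top of it, at z ≈ 0.22. I'll reopen, go lower and close again.

Emit:
step_arm([
  [[0,0,0],[0,0,0],-0.2],
  [[0,0,0],[0,0,0],-0.2],
  [[0,0,0],[0,0,0],-0.2],
  [[0,0,0],[0,0,0],-0.2],
  [[0,0,0.004],[0,0,0],-0.2],
  [[0,0,0.004],[0,0,0],-0.2],
  [[0,0,0.004],[0,0,0],-0.2],
  [[0,0,0.004],[0,0,0],-0.2],
])

```text
clock: 5.15
ee_pos: [0.5066, 0.1481, 0.2008]
eef_rot: [-180.0, 0.0, 76.7]
contact_force: [0.3, 0.2, -0.2]
grip_width: 0.0513
```

Emit:
step_arm([
  [[0,0,0],[0,0,0],0],
  [[0,0,0],[0,0,0],0.2],
  [[0,0,0],[0,0,0],0.4],
  [[0,0,0],[0,0,0],0.6],
  [[0,0,0],[0,0,0],0.8],
  [[0,0,0],[0,0,0],1],
  [[0,0,0],[0,0,0],1],
  [[0,0,0],[0,0,0],1],
])

```text
clock: 5.95
ee_pos: [0.5061, 0.1484, 0.2015]
eef_rot: [-179.9, 0.0, 76.7]
contact_force: [-3.7, 1.4, 3.5]
grip_width: 0.0163
```

Run:
```python
from h import *
s=sense();print(s['ee_pos'],s['contact_force'],s['moment'],s['grip_width'])
f=grab_frame('wrist');c=f[140:345,235:420]
c=cv2.convertScaleAbs(c,alpha=2.2,beta=10)
cv2.imwrite('pics/w3c.png',cv2.resize(c,None,fx=2.8,fy=2.8,interpolation=cv2.INTER_NEAREST))
```

```text
[0.50609388 0.14843031 0.20153796] [-3.74833756  1.43374594  3.53415364] [ 0.13246837  0.81854547 -0.01910392] 0.016324774530795085
```

View pics/w3c.png

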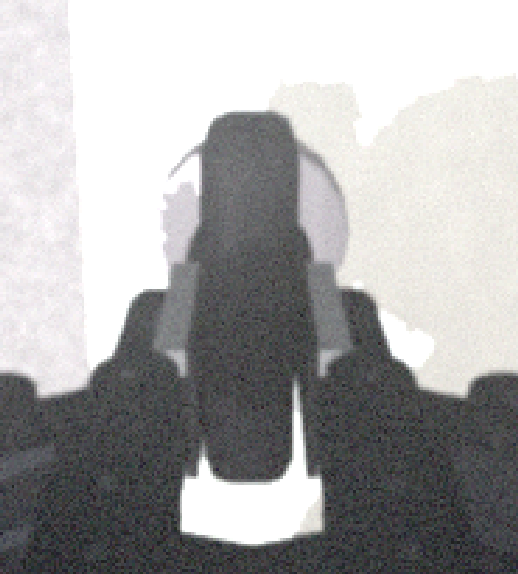

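The bar is gripped now, at 16.3 mm with the rubber pads pressing in slightly. Next I press down in small steps.

Emit:
step_arm([
  [[0,-0.0005,0],[0,0,0],1],
  [[0,0,0.001],[0,0,0],1],
  [[0,0,0.001],[0,0,0],1],
  [[0,0,0.001],[0,0,0],1],
  [[0,0,0.001],[0,0,0],1],
  [[0,0,0.001],[0,0,0],1],
  [[0,0,0.001],[0,0,0],1],
  [[0,0,0],[0,0,0],1],
], grip_force=70)

```text
clock: 6.8
ee_pos: [0.5061, 0.1485, 0.1957]
eef_rot: [180.0, -0.0, 76.7]
contact_force: [-4.4, 0.9, 7.5]
grip_width: 0.0157
```

Emit:
step_arm([
  [[0,0,0.0003],[0,0,0],1],
  [[0,0,0.0003],[0,0,0],1],
  [[0,0,0.0003],[0,0,0],1],
  [[0,0,0.0003],[0,0,0],1],
  [[0,0,0.0003],[0,0,0],1],
  [[0,0,0],[0,0,0],1],
  [[0,0,0],[0,0,0],1],
  [[0,0,0],[0,0,0],1],
])

```text
clock: 7.6
ee_pos: [0.5061, 0.1485, 0.1944]
eef_rot: [180.0, -0.0, 76.7]
contact_force: [-4.2, 0.4, 8.5]
grip_width: 0.0153
```

Emit:
step_arm([
  [[0,0,0.0002],[0,0,0],1],
  [[0,0,0.0002],[0,0,0],1],
  [[0,0,0.0002],[0,0,0],1],
  [[0,0,0.0002],[0,0,0],1],
  [[0,0,0.0002],[0,0,0],1],
  [[0,0,0],[0,0,0],1],
  [[0,0,0],[0,0,0],1],
  [[0,0,0],[0,0,0],1],
])

```text
clock: 8.4
ee_pos: [0.5061, 0.1485, 0.1936]
eef_rot: [180.0, -0.0, 76.7]
contact_force: [-4.1, 0.9, 9.1]
grip_width: 0.0155
```

Emit:
step_arm([
  [[0,0,0.0002],[0,0,0],1],
  [[0,0,0.0002],[0,0,0],1],
  [[0,0,0.0002],[0,0,0],1],
  [[0,0,0.0002],[0,0,0],1],
  [[0,0,0.0002],[0,0,0],1],
  [[0,0,0.0002],[0,0,0],1],
  [[0,0,0],[0,0,0],1],
  [[0,0,0],[0,0,0],1],
])

```text
clock: 9.2
ee_pos: [0.5061, 0.1486, 0.1925]
eef_rot: [180.0, -0.0, 76.7]
contact_force: [-5.0, -0.4, 9.5]
grip_width: 0.0157
```

Emit:
step_arm([
  [[0,0,0.0002],[0,0,0],1],
  [[0,0,0.0002],[0,0,0],1],
  [[0,0,0.0002],[0,0,0],1],
  [[0,0,0.0002],[0,0,0],1],
  [[0,0,0.0002],[0,0,0],1],
  [[0,0,0.0002],[0,0,0],1],
  [[0,0,0],[0,0,0],1],
  [[0,0,0],[0,0,0],1],
])

```text
clock: 10.0
ee_pos: [0.5061, 0.1486, 0.1914]
eef_rot: [180.0, -0.0, 76.7]
contact_force: [-5.0, -0.1, 8.9]
grip_width: 0.0159
```

Emit:
step_arm([
  [[0,0,0.0002],[0,0,0],1],
  [[0,0,0.0002],[0,0,0],1],
  [[0,0,0.0002],[0,0,0],1],
  [[0,0,0.0002],[0,0,0],1],
  [[0,0,0.0002],[0,0,0],1],
  [[0,0,0.0002],[0,0,0],1],
  [[0,0,0],[0,0,0],1],
  [[0,0,0],[0,0,0],1],
])

```text
clock: 10.8
ee_pos: [0.5062, 0.1486, 0.1903]
eef_rot: [180.0, -0.0, 76.7]
contact_force: [-6.1, 0.4, 9.1]
grip_width: 0.0159
```

Emit:
step_arm([
  [[0,0,0.0002],[0,0,0],1],
  [[0,0,0.0002],[0,0,0],1],
  [[0,0,0.0002],[0,0,0],1],
  [[0,0,0.0002],[0,0,0],1],
  [[0,0,0.0002],[0,0,0],1],
  [[0,0,0],[0,0,0],1],
  [[0,0,0],[0,0,0],1],
  [[0,0,0],[0,0,0],1],
])

```text
clock: 11.6
ee_pos: [0.5062, 0.1487, 0.1896]
eef_rot: [180.0, -0.0, 76.7]
contact_force: [-6.0, -0.9, 12.2]
grip_width: 0.0157
```

Emit:
step_arm([
  [[0,0,0.0001],[0,0,0],1],
  [[0,0,0.0001],[0,0,0],1],
  [[0,0,0.0001],[0,0,0],1],
  [[0,0,0.0001],[0,0,0],1],
  [[0,0,0.0001],[0,0,0],1],
  [[0,0,0],[0,0,0],1],
  [[0,0,0],[0,0,0],1],
  [[0,0,0],[0,0,0],1],
])

```text
clock: 12.4
ee_pos: [0.5062, 0.1488, 0.1894]
eef_rot: [179.9, -0.0, 76.7]
contact_force: [-5.8, -0.1, 13.4]
grip_width: 0.0158
```

Emit:
step_arm([
  [[0,0,0.0001],[0,0,0],1],
  [[0,0,0.0001],[0,0,0],1],
  [[0,0,0.0001],[0,0,0],1],
  [[0,0,0.0001],[0,0,0],1],
  [[0,0,0.0001],[0,0,0],1],
  [[0,0,0.0001],[0,0,0],1],
  [[0,0,0],[0,0,0],1],
  [[0,0,0],[0,0,0],1],
])

```text
clock: 13.2
ee_pos: [0.5062, 0.1488, 0.1892]
eef_rot: [179.9, -0.0, 76.7]
contact_force: [-6.9, -0.4, 15.4]
grip_width: 0.0155
```

The stop shows clearly: stiffness has risen and the force is 15 N. I'll add slightly more press, then make a first small turn while watching the force.

Emit:
step_arm([
  [[0,0,0.0003],[0,0,0],1],
  [[0,0,0.0003],[0,0,0],1],
  [[0,0,0.0002],[0,0,0],1],
  [[0,0,0],[0,0,2],1],
  [[0,0,0],[0,0,2],1],
  [[0,0,0],[0,0,2],1],
  [[0,0,0],[0,0,2],1],
  [[0,0,0],[0,0,0],1],
])

```text
clock: 14.0
ee_pos: [0.5062, 0.149, 0.1889]
eef_rot: [179.9, -0.0, 68.7]
contact_force: [-8.3, -0.4, 18.5]
grip_width: 0.0154
```

Run:
```python
from h import *
s=sense();print(s['ee_pos'],s['eef_rot'],s['contact_force'],s['moment'],s['grip_width'],s['joint_positions'].round(1))
```

```text
[0.50622323 0.14895115 0.18888211] [ 1.79903156e+02 -4.16923369e-02  6.87010099e+01] [-8.26866765 -0.37687219 18.48053505] [-0.21220865  1.65122702  0.0764575 ] 0.015361745218714 [ -3.6  28.1 -22.5 104.1  13.6  50.4 -53.7]
```

Emit:
step_arm([
  [[0,0,0],[0,0,4],1],
  [[0,0,0],[0,0,5],1],
  [[0,0,0],[0,0,5],1],
  [[0,0,0],[0,0,5],1],
  [[0,0,0],[0,0,5],1],
  [[0,0,0],[0,0,5],1],
  [[0,0,0],[0,0,5],1],
  [[0,0,0],[0,0,0],1],
])

```text
clock: 14.8
ee_pos: [0.506, 0.1488, 0.1888]
eef_rot: [180.0, -0.1, 34.7]
contact_force: [-7.6, -1.0, 17.3]
grip_width: 0.0155
```

Run:
```python
from h import *
s=sense();print(s['ee_pos'],s['eef_rot'],s['contact_force'],s['moment'],s['grip_width'],s['joint_positions'].round(1))
```

```text
[0.50600417 0.1488382  0.1888493 ] [ 1.79953988e+02 -5.37563918e-02  3.46642964e+01] [-7.64672871 -0.97403201 17.34544213] [-0.15000714  1.76217348  0.07615211] 0.015460934408785022 [ -9.9  27.1 -13.  104.3   7.8  49.4 -82. ]
```

Emit:
step_arm([
  [[0,0,0],[0,0,6],1],
  [[0,0,0],[0,0,6],1],
  [[0,0,0],[0,0,6],1],
  [[0,0,0],[0,0,6],1],
  [[0,0,0],[0,0,6],1],
  [[0,0,0],[0,0,6],1],
  [[0,0,0],[0,0,6],1],
  [[0,0,0],[0,0,0],1],
])

```text
clock: 15.6
ee_pos: [0.5057, 0.1488, 0.1888]
eef_rot: [-180.0, -0.0, -7.3]
contact_force: [-8.6, 0.1, 19.1]
grip_width: 0.0155
```

Emit:
step_arm([
  [[0,0,0],[0,0,2],1],
  [[0,0,0],[0,0,2],1],
  [[0,0,0],[0,0,2],1],
  [[0,0,0],[0,0,2],1],
  [[0,0,0],[0,0,0],1],
  [[0,0,0],[0,0,0],1],
  [[0,0,0],[0,0,0],1],
  [[0,0,0],[0,0,0],1],
])

```text
clock: 16.4
ee_pos: [0.5057, 0.1488, 0.1889]
eef_rot: [-180.0, -0.0, -15.2]
contact_force: [-8.7, -0.2, 18.7]
grip_width: 0.0155
```

Run:
```python
from h import *
s=sense();print(s['ee_pos'],s['eef_rot'],s['contact_force'],s['moment'],s['grip_width'],s['joint_positions'].round(1))
```

```text
[0.5057429  0.14882383 0.18885914] [-1.79964836e+02 -3.66439153e-03 -1.52336312e+01] [-8.65465946 -0.21583652 18.7135423 ] [-0.04086591  1.94331243  0.07624008] 0.015468062124391665 [ -19.2   26.6    0.7  104.6   -0.5   48.8 -123.5]
```

Emit:
step_arm([
  [[0,0,0],[0,0,1],1],
  [[0,0,0],[0,0,1],1],
  [[0,0,0],[0,0,1],1],
  [[0,0,0],[0,0,1],1],
  [[0,0,0],[0,0,0],1],
  [[0,0,0],[0,0,0],1],
  [[0,0,0],[0,0,0],1],
  [[0,0,0],[0,0,0],1],
])

```text
clock: 17.2
ee_pos: [0.5058, 0.149, 0.1889]
eef_rot: [-180.0, -0.0, -19.2]
contact_force: [-8.6, 0.8, 19.0]
grip_width: 0.0156
```

Run:
```python
from h import *
s=sense();print(s['ee_pos'],s['eef_rot'],s['contact_force'],s['moment'],s['grip_width'],s['joint_positions'].round(1))
f=grab_frame('wrist');c=f[60:345,170:490]
c=cv2.convertScaleAbs(c,alpha=2.2,beta=10)
cv2.imwrite('pics/w4c.png',cv2.resize(c,None,fx=2,fy=2,interpolation=cv2.INTER_NEAREST))
```

```text
[0.50576057 0.14902596 0.18886594] [-1.79960080e+02 -7.69003058e-03 -1.91536673e+01] [-8.63711777  0.80043762 19.00790751] [0.03361851 1.89900303 0.32676454] 0.015641546701553224 [ -20.    26.6    1.8  104.6   -1.1   48.8 -126.8]
```

View pics/w4c.png

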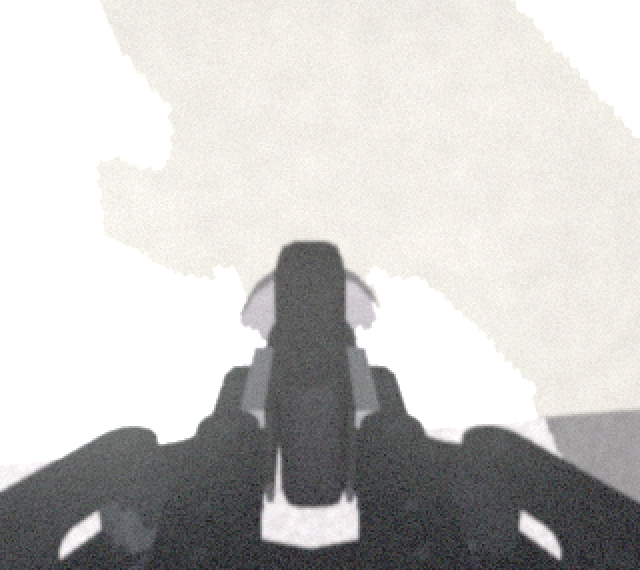

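The stop is felt: moment z rose from 0.08 to 0.33 N m, a little beyond 90°. I'll back off the wind-up and let the knob spring up.

Emit:
step_arm([
  [[0,0,0],[0,0,-1.5],1],
  [[0,0,0],[0,0,-1.5],1],
  [[0,0,-0.0025],[0,0,0],1],
  [[0,0,-0.0025],[0,0,0],1],
  [[0,0,-0.0025],[0,0,0],1],
  [[0,0,-0.0025],[0,0,0],1],
  [[0,0,-0.0025],[0,0,0],1],
  [[0,0,-0.0025],[0,0,0],1],
])

```text
clock: 18.05
ee_pos: [0.5055, 0.1485, 0.2013]
eef_rot: [180.0, 0.1, -16.2]
contact_force: [-3.3, 0.9, 1.5]
grip_width: 0.0157
```

Run:
```python
from h import *
s=sense();print(s['ee_pos'],s['eef_rot'],s['contact_force'],s['moment'],s['grip_width'],s['joint_positions'].round(1))
```

```text
[0.5055202  0.14853866 0.2013333 ] [ 1.79964333e+02  6.90597518e-02 -1.62341276e+01] [-3.34568467  0.89660586  1.53922817] [0.20595187 0.83096817 0.19881299] 0.015740525237855053 [ -19.5   25.8    1.1  103.6   -0.6   50.7 -124.4]
```

Emit:
step_arm([
  [[0.0018,0,-0.0049],[0,-2,0],1],
  [[0.0018,0,-0.0049],[0,-2,0],1],
  [[0.0018,0,-0.0049],[0,-2,0],1],
  [[0.0018,0,-0.0049],[0,-2,0],1],
  [[0.0018,0,-0.0049],[0,-2,0],1],
  [[0,0,0],[0,0,0],1],
  [[0,0,0],[0,0,0],1],
  [[0,0,0],[0,0,0],1],
])

```text
clock: 18.85
ee_pos: [0.5149, 0.1457, 0.2231]
eef_rot: [179.9, 10.2, -16.3]
contact_force: [-3.5, 2.8, -7.5]
grip_width: 0.0155
```

Run:
```python
from h import *
s=sense();print(s['ee_pos'],s['eef_rot'],s['contact_force'],s['moment'],s['grip_width'],s['joint_positions'].round(1))
f=grab_frame('scene');cv2.imwrite('pics/s5.png',cv2.resize(f[60:290,270:470],None,fx=2.6,fy=2.6))
```

```text
[0.51493902 0.14569389 0.22310534] [179.90990777  10.21530418 -16.26033418] [-3.48574693  2.84615886 -7.48860155] [0.50762805 0.32416475 0.05567299] 0.015528319455325528 [ -14.5   29.5   -0.9   93.5   -5.3   65.9 -119. ]
```

View pics/s5.png

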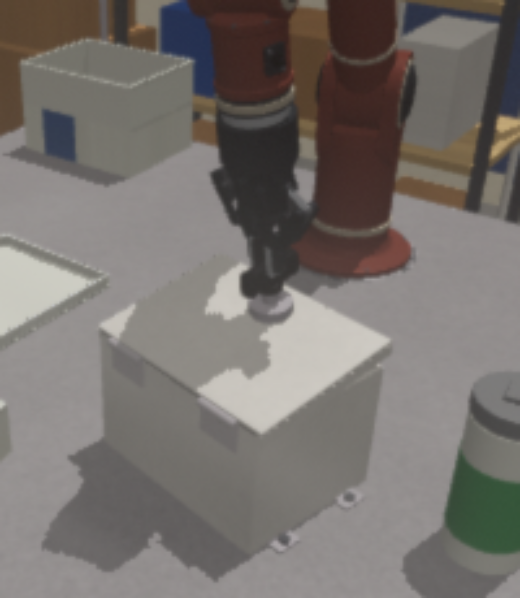

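The lid is lifting. Joint 6 has room for about 25–30° more.

Emit:
step_arm([
  [[0.0018,0,-0.0049],[0,-2,0],1],
  [[0.0018,0,-0.0049],[0,-2,0],1],
  [[0.0018,0,-0.0049],[0,-2,0],1],
  [[0.0018,0,-0.0049],[0,-2,0],1],
  [[0.0018,0,-0.0049],[0,-2,0],1],
  [[0.0018,0,-0.0049],[0,-2,0],1],
  [[0.0018,0,-0.0049],[0,-2,0],1],
  [[0.0018,0,-0.0049],[0,-2,0],1],
])

```text
clock: 19.7
ee_pos: [0.5398, 0.1391, 0.2573]
eef_rot: [-180.0, 26.2, -16.3]
contact_force: [-4.8, 4.8, -6.7]
grip_width: 0.0154
```

Run:
```python
from h import *
s=sense();print(s['ee_pos'],s['eef_rot'],s['contact_force'],s['moment'],s['grip_width'],s['joint_positions'].round(1))
```

```text
[0.53984541 0.13909825 0.25728677] [-179.99111749   26.2140103   -16.25157832] [-4.76579962  4.791561   -6.69232858] [ 0.40611983 -0.10917592 -0.03284989] 0.015361230247546738 [  -9.1   38.1   -2.4   75.7  -10.3   89.8 -115.3]
```

Emit:
step_arm([
  [[0.0018,0,-0.0049],[0,-2,0],1],
  [[0.0018,0,-0.0049],[0,-2,0],1],
  [[0.0018,0,-0.0049],[0,-2,0],1],
  [[0.0018,0,-0.0049],[0,-2,0],1],
  [[0.0018,0,-0.0049],[0,-2,0],1],
  [[0.0018,0,-0.0049],[0,-2,0],1],
  [[0,0,0],[0,0,0],1],
  [[0,0,0],[0,0,0],1],
])

```text
clock: 20.5
ee_pos: [0.5641, 0.1328, 0.2773]
eef_rot: [-179.8, 38.0, -16.2]
contact_force: [-4.0, 5.8, -3.2]
grip_width: 0.0155
```

Run:
```python
from h import *
s=sense();print(s['ee_pos'],s['eef_rot'],s['contact_force'],s['moment'],s['grip_width'],s['joint_positions'].round(1))
```

```text
[0.56413117 0.13279616 0.27726134] [-179.84932738   38.02976066  -16.17693919] [-4.02797662  5.75892403 -3.19362657] [ 0.39182893 -0.24484327 -0.20082409] 0.01548643148048088 [  -6.2   46.4   -3.3   61.   -13.7  107.2 -115.4]
```

Lid is at about 38° and joint 6 is close to its limit. I'll let go and back off.

Emit:
step_arm([
  [[0,0,0],[0,0,0],0.2],
  [[0,0,0],[0,0,0],-0.2],
  [[0,0,0],[0,0,0],-0.2],
  [[0,0,0],[0,0,0],-0.2],
  [[0,0,-0.01],[0,0,0],-0.2],
  [[0,0,-0.015],[0,0,0],-0.2],
  [[0,0,-0.015],[0,0,0],-0.2],
  [[0,0,-0.015],[0,0,0],-0.2],
])

```text
clock: 21.3
ee_pos: [0.5905, 0.1219, 0.3147]
eef_rot: [-179.8, 37.3, -16.6]
contact_force: [-0.7, 0.1, -0.8]
grip_width: 0.0514
```

Run:
```python
from h import *
s=sense();print(s['ee_pos'],s['eef_rot'],s['contact_force'],s['moment'],s['grip_width'],s['joint_positions'].round(1))
f=grab_frame('scene');cv2.imwrite('pics/s6.png',cv2.resize(f[40:290,250:470],None,fx=2.4,fy=2.4))
```

```text
[0.59050546 0.12185956 0.31467415] [-179.76230037   37.26452705  -16.58191128] [-0.71965471  0.09032311 -0.81612832] [-0.21935166 -0.63460422  0.01352659] 0.05139646576256651 [   2.7   49.4  -25.4   51.1   -2.5  113.5 -126.8]
```

View pics/s6.png

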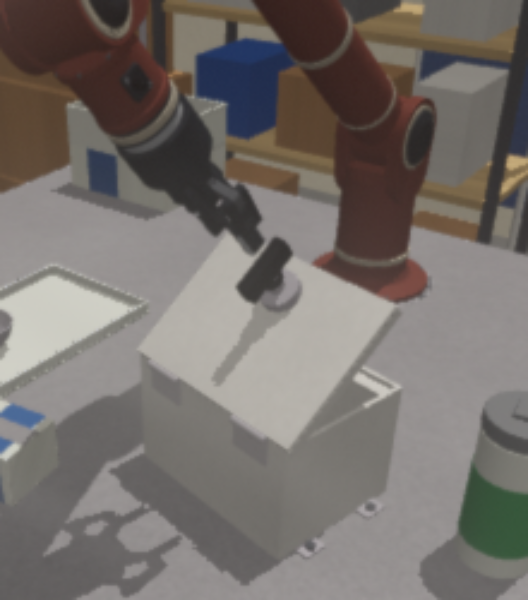

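```bash
cat >> h.py <<'E'
def plan(wps,start=None):
    # wps: list of (pos,rpy,nrows); prints tool-frame rows for straight line/slerp
    from scipy.spatial.transform import Slerp
    s=sense()
    p=np.array(s['ee_pos'] if start is None else start[0]);r=R.from_euler('xyz',s['eef_rot'] if start is None else start[1],degrees=True)
    for q,e,n in wps:
        q=np.array(q);r2=R.from_euler('xyz',e,degrees=True)
        sl=Slerp([0,1],R.concatenate([r,r2]))
        print('--')
        for i in range(n):
            a=sl(i/n);b=sl((i+1)/n)
            print((a.inv().apply((q-p)/n)).round(4).tolist(),np.degrees((a.inv()*b).as_rotvec()).round(2).tolist())
        p,r=q,r2
E
python3 - <<'E'
from h import *
plan([((.52,.142,.40),(180,10,-15),8),((.435,.163,.34),(180,-25,-14),8),((.435,.163,.235),(180,-25,-14),4)])
E
```

```text
--
[-0.0136, 0.0, -0.0028] [-0.15, 3.41, -0.17]
[-0.0134, 0.0, -0.0036] [-0.15, 3.41, -0.17]
[-0.0132, -0.0, -0.0044] [-0.15, 3.41, -0.17]
[-0.0129, -0.0, -0.0052] [-0.15, 3.41, -0.17]
[-0.0126, -0.0001, -0.0059] [-0.15, 3.41, -0.17]
[-0.0122, -0.0001, -0.0067] [-0.15, 3.41, -0.17]
[-0.0118, -0.0001, -0.0074] [-0.15, 3.41, -0.17]
[-0.0113, -0.0001, -0.0081] [-0.15, 3.41, -0.17]
--
[-0.0095, 0.0002, 0.0093] [0.02, 4.37, -0.13]
[-0.0102, 0.0002, 0.0085] [0.02, 4.37, -0.13]
[-0.0108, 0.0002, 0.0077] [0.02, 4.37, -0.13]
[-0.0113, 0.0002, 0.0069] [0.02, 4.37, -0.13]
[-0.0118, 0.0001, 0.006] [0.02, 4.37, -0.13]
[-0.0123, 0.0001, 0.0051] [0.02, 4.37, -0.13]
[-0.0126, 0.0001, 0.0041] [0.02, 4.37, -0.13]
[-0.0129, 0.0001, 0.0032] [0.02, 4.37, -0.13]
--
[-0.0111, -0.0, 0.0238] [0.0, 0.0, 0.0]
[-0.0111, -0.0, 0.0238] [0.0, 0.0, 0.0]
[-0.0111, -0.0, 0.0238] [0.0, 0.0, 0.0]
[-0.0111, -0.0, 0.0238] [0.0, 0.0, 0.0]
```

Emit:
step_arm([
  [[-0.0136,0,-0.004],[0,3.4,0],-0.2],
  [[-0.0134,0,-0.004],[0,3.4,0],-0.2],
  [[-0.0132,0,-0.0044],[0,3.4,0],0.2],
  [[-0.0129,0,-0.005],[0,3.4,0],0.6],
  [[-0.0126,0,-0.006],[0,3.4,0],1],
  [[-0.0122,0,-0.0067],[0,3.4,0],1],
  [[-0.0118,0,-0.0074],[0,3.4,0],1],
  [[-0.0113,0,-0.008],[0,3.4,0],1],
], grip_force=40)

```text
clock: 22.15
ee_pos: [0.5197, 0.142, 0.4006]
eef_rot: [-179.7, 10.2, -16.6]
contact_force: [-0.3, 0.7, -0.4]
grip_width: 0.0001
```

Emit:
step_arm([
  [[-0.0095,0,0.009],[0,4.4,0],1],
  [[-0.0102,0,0.0085],[0,4.4,0],1],
  [[-0.0108,0,0.0077],[0,4.4,0],1],
  [[-0.0113,0,0.007],[0,4.4,0],1],
  [[-0.0118,0,0.006],[0,4.4,0],1],
  [[-0.0123,0,0.005],[0,4.4,0],1],
  [[-0.0126,0,0.004],[0,4.4,0],1],
  [[-0.0129,0,0.003],[0,4.4,0],1],
])

```text
clock: 22.95
ee_pos: [0.4353, 0.167, 0.3412]
eef_rot: [-179.6, -25.1, -16.8]
contact_force: [-0.2, 0.1, 0.1]
grip_width: -0.0002
```

Run:
```python
from h import *
s=sense();print(s['ee_pos'],s['eef_rot'],s['contact_force'],s['moment'],s['grip_width'],s['joint_positions'].round(1))
f=grab_frame('scene');cv2.imwrite('pics/s7.png',cv2.resize(f[40:290,250:470],None,fx=2.4,fy=2.4))
f=grab_frame('wrist');cv2.imwrite('pics/w7.png',f)
```

```text
[0.43534512 0.16701762 0.34123303] [-179.5945639   -25.0675003   -16.83112218] [-0.19788639  0.05851414  0.06220037] [0.1282983  0.45322848 0.02456669] -0.0001814841618614099 [ -14.8    5.2  -24.1  113.9   29.6   50.  -162.3]
```

View pics/s7.png

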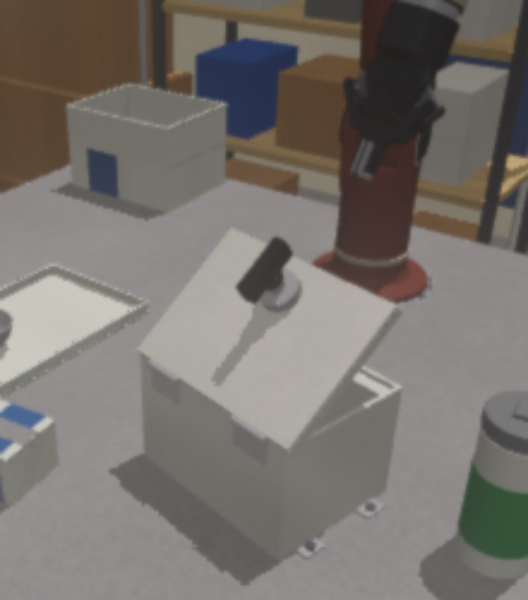

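View pics/w7.png

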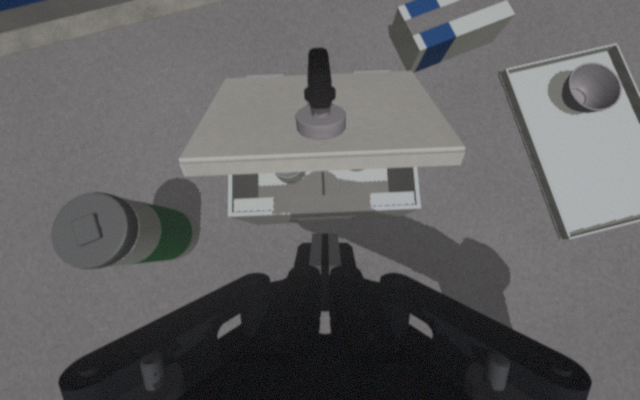

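Joint 7 is close to its limit at -162.3°, so I'll spin the gripper half a turn about its own axis. The fingers have the same shape that way round.

Emit:
step_arm([
  [[0,0,0],[0,0,-7.5],1],
  [[0,0,0],[0,0,-7.5],1],
  [[0,0,0],[0,0,-7.5],1],
  [[0,0,0],[0,0,-7.5],1],
  [[0,0,0],[0,0,-7.5],1],
  [[0,0,0],[0,0,-7.5],1],
  [[0,0,0],[0,0,-7.5],1],
  [[0,0,0],[0,0,-7.5],1],
])

```text
clock: 23.85
ee_pos: [0.437, 0.1669, 0.3416]
eef_rot: [158.2, -12.3, 45.9]
contact_force: [0.8, -0.4, -0.1]
grip_width: -0.0003
```

Emit:
step_arm([
  [[0,0,0],[0,0,-7.5],1],
  [[0,0,0],[0,0,-7.5],1],
  [[0,0,0],[0,0,-7.5],1],
  [[0,0,0],[0,0,-7.5],1],
  [[0,0,0],[0,0,-7.5],1],
  [[0,0,0],[0,0,-7.5],1],
  [[0,0,0],[0,0,-7.5],1],
  [[0,0,0],[0,0,-7.5],1],
])

```text
clock: 24.65
ee_pos: [0.437, 0.1669, 0.3416]
eef_rot: [158.1, 12.0, 101.2]
contact_force: [-0.2, 0.4, 0.1]
grip_width: 0.0004
```

Emit:
step_arm([
  [[0,0,0],[0,0,-7.5],1],
  [[0,0,0],[0,0,-7.5],1],
  [[0,0,0],[0,0,-7.5],1],
  [[0,0,0],[0,0,-7.5],1],
  [[0,0,0],[0,0,-7.5],1],
  [[0,0,0],[0,0,-7.5],1],
  [[0,0,0],[0,0,-7.5],1],
  [[0,0,0],[0,0,-7.5],1],
])

```text
clock: 25.45
ee_pos: [0.437, 0.1669, 0.3416]
eef_rot: [179.8, 24.8, 163.4]
contact_force: [0.1, 0.0, -0.5]
grip_width: 0.0
```

Run:
```python
from h import *
s=sense();print(s['ee_pos'],s['eef_rot'],s['joint_positions'].round(1))
h=np.array([.641,.1137,.151]);x=np.array([np.cos(np.radians(-14)),np.sin(np.radians(-14)),0])
M=R.from_euler('xyz',s['eef_rot'],degrees=True).as_matrix();print(M.round(3))
d=s['ee_pos']-h;print('rel hinge x',d@x,'lat',d@[-x[1],x[0],0],'z',s['ee_pos'][2])
# lid edge corners in earlier wrist image (pixel) -> angle: corners (181,172),(463,163) bottom of flange
p={'ee_pos':np.array([0.43534512,0.16701762,0.34123303]),'eef_rot':np.array([-179.5945639,-25.0675003,-16.83112218])}
o,dd=ray('wrist',(322,160),p)
# intersect with plane lateral=0 -> point in hinge frame
y=np.array([-x[1],x[0],0]); t=((h-o)@y)/(dd@y); q=o+dd*t-h; print('edge mid',q@x,q[2])
for ph in(30,34,38): print(ph,proj('wrist',h+x*(-.184*np.cos(np.radians(ph)))+[0,0,.184*np.sin(np.radians(ph))],p))
```

```text
[0.43700475 0.16687524 0.34155108] [179.77464202  24.84523748 163.44805556] [ -0.2   6.5 -40.3 113.2  32.   51.6  15.6]
[[-0.87   0.283  0.404]
 [ 0.259  0.959 -0.116]
 [-0.42   0.004 -0.907]]
rel hinge x -0.21079997806328646 lat 0.0022447924532072866 z 0.3415510764823797
edge mid -0.44632556238709464 1.1312121914012236
30 [325.06349249 185.91759799]
34 [324.65690394 176.0988674 ]
38 [324.1836681  164.84549542]
```

Emit:
step_arm([
  [[0.0115,0,0.025],[0,0,0],1],
  [[0.0115,0,0.025],[0,0,0],1],
  [[0.0115,0,0.025],[0,0,0],1],
  [[0.0115,0,0.025],[0,0,0],1],
  [[-0.0079,0.0004,0.0037],[0,0,0],1],
  [[-0.0079,0.0004,0.0037],[0,0,0],1],
  [[-0.0079,0.0004,0.0037],[0,0,0],1],
  [[-0.0079,0.0004,0.0037],[0,0,0],1],
])

```text
clock: 26.25
ee_pos: [0.4723, 0.1598, 0.2323]
eef_rot: [179.6, 25.0, 163.2]
contact_force: [-0.8, -0.4, 0.9]
grip_width: 0.0001
```

```bash
cat >> h.py <<'E'
def rel():
    s=sense();h=np.array([.641,.1137,.151]);x=np.array([np.cos(np.radians(-14)),np.sin(np.radians(-14)),0])
    d=s['ee_pos']-h;print('rel x %.4f lat %.4f z %.4f'%(d@x,d@[-x[1],x[0],0],s['ee_pos'][2]),s['eef_rot'].round(1),'F',s['contact_force'].round(1),'Fx',(s['contact_force']@x).round(1),s['joint_positions'].round(0), s['clock'])
E
python3 - <<'E'
from h import *
rel()
f=grab_frame('scene');cv2.imwrite('pics/s8.png',cv2.resize(f[40:290,250:470],None,fx=2.4,fy=2.4))
E
```

```text
rel x -0.1749 lat 0.0039 z 0.2323 [179.6  25.  163.2] F [-0.8 -0.4  0.9] Fx -0.7 [ -5.  18. -36. 121.  51.  40.  -3.] 26.25
```

View pics/s8.png

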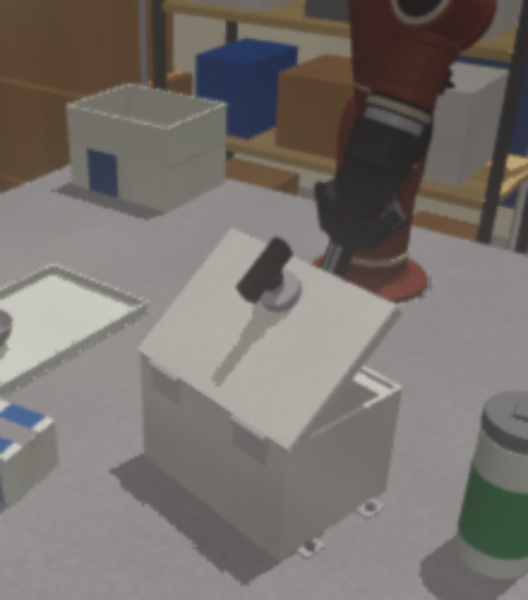

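Emit:
step_arm([
  [[-0.0072,0.0003,0.0022],[0,0,0],1],
  [[-0.0072,0.0003,0.0022],[0,0,0],1],
  [[-0.0072,0.0003,0.0022],[0,0,0],1],
  [[-0.0133,0.0004,-0.0049],[0,0,0],1],
  [[-0.0133,0.0004,-0.0049],[0,0,0],1],
  [[0,0,0],[0,0,0],1],
  [[0,0,0],[0,0,0],1],
  [[0,0,0],[0,0,0],1],
])

```text
clock: 27.1
ee_pos: [0.509, 0.1509, 0.253]
eef_rot: [179.7, 24.7, 163.5]
contact_force: [-6.1, 1.9, 1.8]
grip_width: 0.0002
```

Run:
```python
from h import *
rel()
f=grab_frame('scene');cv2.imwrite('pics/s9.png',cv2.resize(f[40:290,250:470],None,fx=2.4,fy=2.4))
```

```text
rel x -0.1371 lat 0.0042 z 0.2530 [179.7  24.7 163.5] F [-6.1  1.9  1.8] Fx -6.4 [ -1.  19. -37. 115.  47.  43.   6.] 27.1
```

View pics/s9.png

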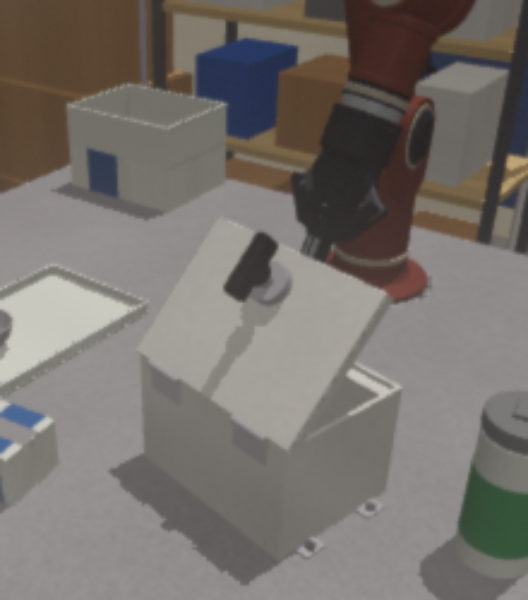

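Emit:
step_arm([
  [[-0.0131,0.0004,-0.0033],[0,0,0],1],
  [[-0.0131,0.0004,-0.0033],[0,0,0],1],
  [[-0.0131,0.0004,-0.0033],[0,0,0],1],
  [[-0.0131,0.0004,-0.0033],[0,0,0],1],
  [[-0.0119,0.0004,0.0004],[0,0,0],1],
  [[-0.0119,0.0004,0.0004],[0,0,0],1],
  [[-0.0119,0.0004,0.0004],[0,0,0],1],
  [[0,0,0],[0,0,0],1],
])

```text
clock: 27.95
ee_pos: [0.5844, 0.1311, 0.3018]
eef_rot: [179.6, 24.8, 163.3]
contact_force: [-0.9, 0.7, -1.6]
grip_width: -0.0
```

Run:
```python
from h import *
rel()
f=grab_frame('scene');cv2.imwrite('pics/s10.png',cv2.resize(f[40:290,250:470],None,fx=2.4,fy=2.4))
```

```text
rel x -0.0591 lat 0.0032 z 0.3018 [179.6  24.8 163.3] F [-0.9  0.7 -1.6] Fx -1.1 [  5.  21. -38. 103.  42.  49.  19.] 27.95
```

View pics/s10.png

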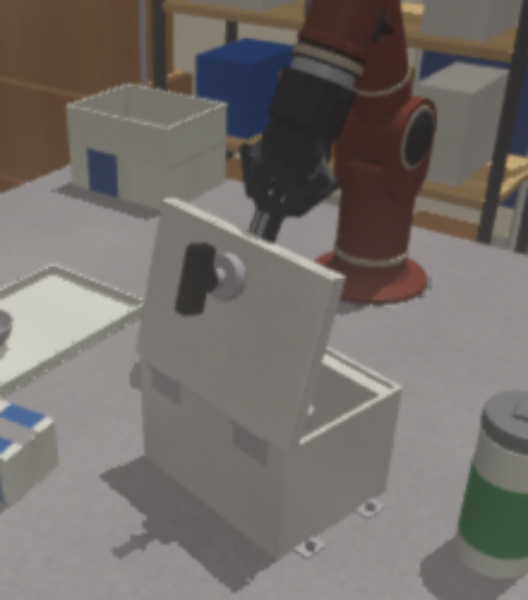

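Emit:
step_arm([
  [[-0.0072,0.0003,0.0023],[0,0,0],1],
  [[-0.0072,0.0003,0.0023],[0,0,0],1],
  [[-0.0072,0.0003,0.0023],[0,0,0],1],
  [[-0.0072,0.0003,0.0023],[0,0,0],1],
  [[-0.0072,0.0003,0.0023],[0,0,0],1],
  [[0,0,0],[0,0,0],1],
  [[0,0,0],[0,0,0],1],
  [[0,0,0],[0,0,0],1],
])

```text
clock: 28.8
ee_pos: [0.6209, 0.1203, 0.3068]
eef_rot: [179.7, 25.0, 163.3]
contact_force: [0.5, 0.8, 0.2]
grip_width: 0.0001
```

Run:
```python
from h import *
rel()
f=grab_frame('scene');cv2.imwrite('pics/s11.png',cv2.resize(f[40:290,250:470],None,fx=2.4,fy=2.4))
x=np.array([np.cos(np.radians(-14)),np.sin(np.radians(-14)),0]);y=np.array([-x[1],x[0],0]);h=np.array([.641,.1137,.151])
for ph in(70,75,80,85,90,95):
  a=np.radians(ph)
  e=h+x*(-.184*np.cos(a))+np.array([0,0,.184*np.sin(a)])
  print(ph,[((proj('scene',e+y*w)-[250,40])*2.4).round(0).tolist() for w in(-.12,.12)])
```

```text
rel x -0.0211 lat 0.0016 z 0.3068 [179.7  25.  163.3] F [0.5 0.8 0.2] Fx 0.3 [  6.  24. -37.  98.  42.  51.  23.] 28.8
70 [[180.0, 200.0], [344.0, 276.0]]
75 [[169.0, 199.0], [333.0, 276.0]]
80 [[157.0, 199.0], [321.0, 277.0]]
85 [[146.0, 201.0], [309.0, 281.0]]
90 [[134.0, 204.0], [296.0, 285.0]]
95 [[121.0, 209.0], [283.0, 291.0]]
```

View pics/s11.png

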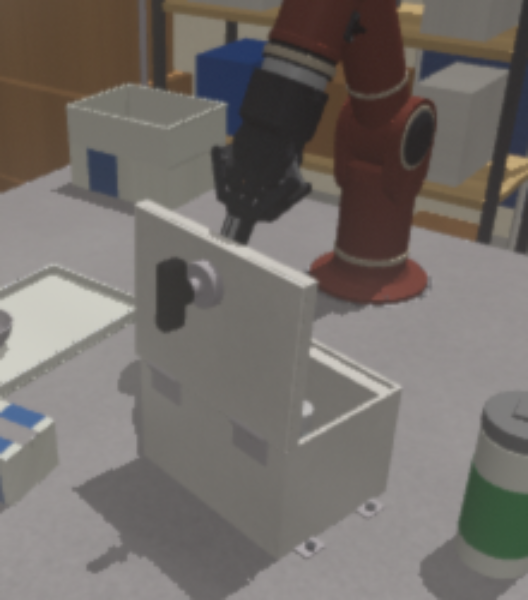

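The lid stands at about 85–88°, going by its edge corners near (139,205) and (312,285) in the crop, and there's no load on the tool. I'll withdraw straight back and then go up over the box to look inside.

Run:
```python
from h import *
plan([((.573,.132,.31),(180,25,163.3),2),((.49,.150,.40),(180,0,166),6)])
```

```text
--
[0.0216, -0.0013, -0.0118] [0.13, -0.02, -0.01]
[0.0216, -0.0013, -0.0118] [0.13, -0.02, -0.01]
--
[0.0065, -0.0011, -0.0196] [-0.1, 4.17, -0.44]
[0.0079, -0.001, -0.019] [-0.1, 4.17, -0.44]
[0.0092, -0.0009, -0.0184] [-0.1, 4.17, -0.44]
[0.0106, -0.0008, -0.0177] [-0.1, 4.17, -0.44]
[0.0118, -0.0007, -0.0169] [-0.1, 4.17, -0.44]
[0.013, -0.0006, -0.016] [-0.1, 4.17, -0.44]
```

Emit:
step_arm([
  [[0.0216,-0.0013,-0.0118],[0,0,0],1],
  [[0.0216,-0.0013,-0.0118],[0,0,0],1],
  [[0.0065,-0.001,-0.0196],[0,4.2,-0.4],1],
  [[0.008,-0.001,-0.019],[0,4.2,-0.4],1],
  [[0.009,-0.001,-0.0184],[0,4.2,-0.4],1],
  [[0.0106,-0.001,-0.0177],[0,4.2,-0.4],1],
  [[0.012,-0.001,-0.017],[0,4.2,-0.4],1],
  [[0.013,-0.001,-0.016],[0,4.2,-0.4],0.5],
])

```text
clock: 29.65
ee_pos: [0.4891, 0.1493, 0.4013]
eef_rot: [-179.8, -0.4, 165.8]
contact_force: [-0.8, -0.5, -0.3]
grip_width: 0.0131
```

Run:
```python
from h import *
rel()
s=sense();print(s['ee_pos'].tolist(),s['eef_rot'].tolist())
f=grab_frame('wrist');cv2.imwrite('pics/w12.png',f)
f=grab_frame('top');cv2.imwrite('pics/t12.png',cv2.resize(f[140:280,220:360],None,fx=4,fy=4))
cv2.imwrite('pics/t12raw.png',f)
```

```text
rel x -0.1561 lat -0.0022 z 0.4013 [-179.8   -0.4  165.8] F [-0.8 -0.5 -0.3] Fx -0.7 [ 12.  20. -47.  84.  15.  82.  41.] 29.65
[0.4890575877054948, 0.1493390788276257, 0.40134948831665396] [-179.77424533511214, -0.38091761503617566, 165.75102755452238]
```

View pics/w12.png

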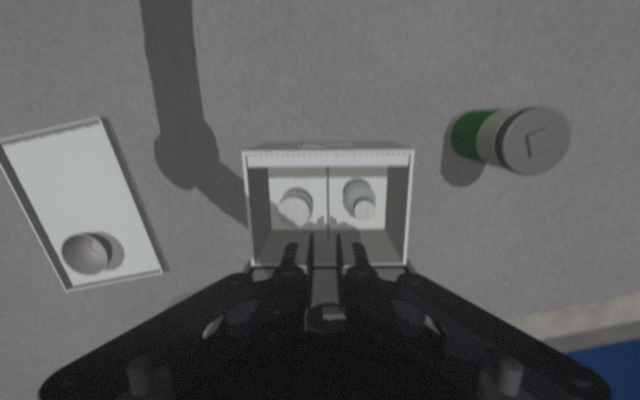

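View pics/t12.png

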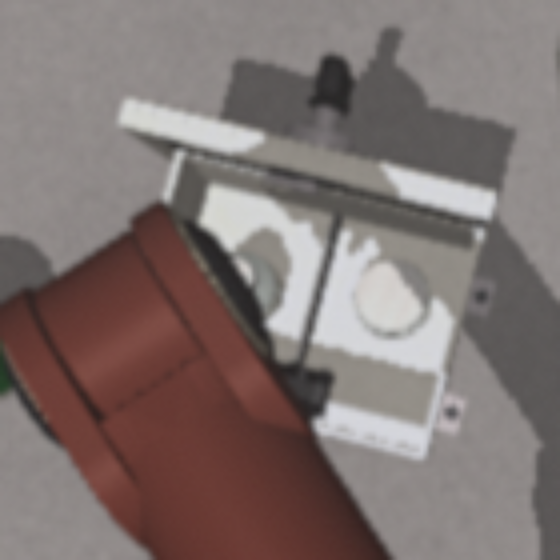

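The wrist view shows the bottle in the left (+y) compartment with its cap near (364,208). The jar's lid is near (295,207), and the canister is at right.

Run:
```python
from h import *
p={'ee_pos':np.array([0.4890575877054948, 0.1493390788276257, 0.40134948831665396]),'eef_rot':np.array([-179.77424533511214, -0.38091761503617566, 165.75102755452238])}
f=cv2.imread('pics/w12.png')
cv2.imwrite('pics/w12c.png',cv2.resize(f[140:260,235:420],None,fx=4,fy=4,interpolation=cv2.INTER_CUBIC))
q=onplane('wrist',(364,208),.131,p);print('cap',q)
x=np.array([np.cos(np.radians(-14)),np.sin(np.radians(-14)),0]);y=np.array([-x[1],x[0],0])
C=np.array([.5536,.1344,0]);print('box frame',(q-C)@x,(q-C)@y)
print('jar',onplane('wrist',(295,207),.067,p))
f2=cv2.imread('pics/t12raw.png')
print(proj('top',q), proj('top',q*[1,1,0]+[0,0,.006+.072]))
```

```text
cap [0.56656184 0.19070484 0.131     ]
box frame -0.0010445528674911803 0.05776809432857774
jar [0.5566736  0.07643941 0.067     ]
[276.86866677 210.73657493] [279.06001221 212.28951497]
```

View pics/w12c.png

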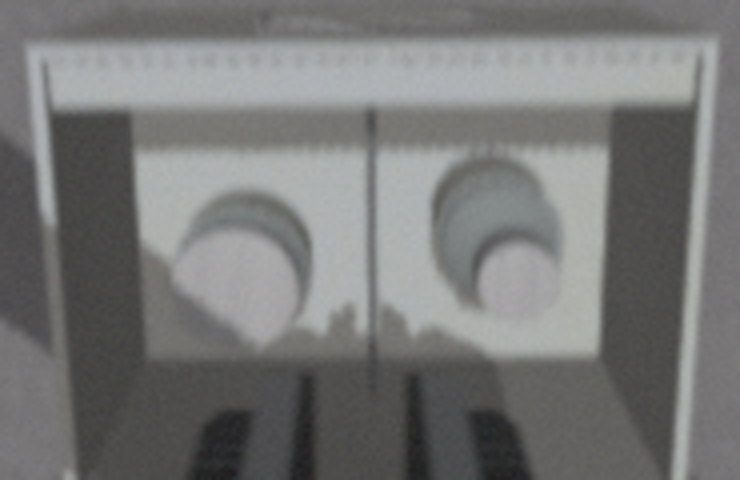

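Run:
```python
from h import *
plan([((.567,.1905,.36),(180,0,76),12),((.567,.1905,.24),(180,0,76),4)])
```

```text
--
[-0.0053, 0.0049, 0.0035] [-0.01, -0.0, 7.47]
[-0.0046, 0.0055, 0.0035] [-0.01, -0.0, 7.47]
[-0.0039, 0.0061, 0.0035] [-0.01, -0.0, 7.47]
[-0.003, 0.0065, 0.0035] [-0.01, -0.0, 7.47]
[-0.0022, 0.0069, 0.0035] [-0.01, -0.0, 7.47]
[-0.0013, 0.0071, 0.0035] [-0.01, -0.0, 7.47]
[-0.0003, 0.0072, 0.0035] [-0.01, -0.0, 7.47]
[0.0006, 0.0072, 0.0035] [-0.01, -0.0, 7.47]
[0.0015, 0.007, 0.0035] [-0.01, -0.0, 7.47]
[0.0024, 0.0068, 0.0035] [-0.01, -0.0, 7.47]
[0.0033, 0.0064, 0.0035] [-0.01, -0.0, 7.47]
[0.0041, 0.0059, 0.0035] [-0.01, -0.0, 7.47]
--
[0.0, -0.0, 0.03] [0.0, 0.0, 0.0]
[0.0, -0.0, 0.03] [0.0, 0.0, 0.0]
[0.0, -0.0, 0.03] [0.0, 0.0, 0.0]
[0.0, -0.0, 0.03] [0.0, 0.0, 0.0]
```

Emit:
step_arm([
  [[-0.0053,0.0049,0.0035],[0,0,7.5],-0.2],
  [[-0.0046,0.0055,0.0035],[0,0,7.5],-0.2],
  [[-0.0039,0.006,0.0035],[0,0,7.5],-0.2],
  [[-0.003,0.0065,0.0035],[0,0,7.5],-0.2],
  [[-0.0022,0.007,0.0035],[0,0,7.5],-0.2],
  [[-0.0013,0.007,0.0035],[0,0,7.5],-0.2],
  [[-0.0003,0.0072,0.0035],[0,0,7.5],-0.2],
  [[0.0006,0.0072,0.0035],[0,0,7.5],-0.2],
])

```text
clock: 30.55
ee_pos: [0.5402, 0.1765, 0.3707]
eef_rot: [-179.6, 0.2, 105.5]
contact_force: [-0.6, 0.3, -0.7]
grip_width: 0.0513
```

Emit:
step_arm([
  [[0.0015,0.007,0.0035],[0,0,7.5],-0.2],
  [[0.0024,0.0068,0.0035],[0,0,7.5],-0.2],
  [[0.0033,0.0064,0.0035],[0,0,7.4],-0.2],
  [[0.004,0.006,0.0035],[0,0,7.4],-0.2],
  [[0,0,0.03],[0,0,0],-0.2],
  [[0,0,0.03],[0,0,0],-0.2],
  [[0,0,0.03],[0,0,0],-0.2],
  [[0,0,0.03],[0,0,0],-0.2],
])

```text
clock: 31.35
ee_pos: [0.5643, 0.1894, 0.2357]
eef_rot: [-179.8, 0.3, 76.0]
contact_force: [0.7, -0.1, -1.1]
grip_width: 0.051
```

Run:
```python
from h import *
s=sense();print(s['ee_pos'].tolist(),s['eef_rot'].tolist(),s['contact_force'],s['joint_positions'].round(0))
f=grab_frame('wrist');cv2.imwrite('pics/w13.png',f)
for z in(.131,.107): print(proj('wrist',[.567,.1905,z],s))
```

```text
[0.5642636565250324, 0.18938321132212882, 0.23574402589379362] [-179.7754602442012, 0.28016367438026446, 75.995423860314] [ 0.69988816 -0.12758748 -1.0549903 ] [ -7.  31. -23.  89.  13.  62. -47.]
[326.86968501 192.0518329 ]
[326.78208114 185.81451858]
```

View pics/w13.png

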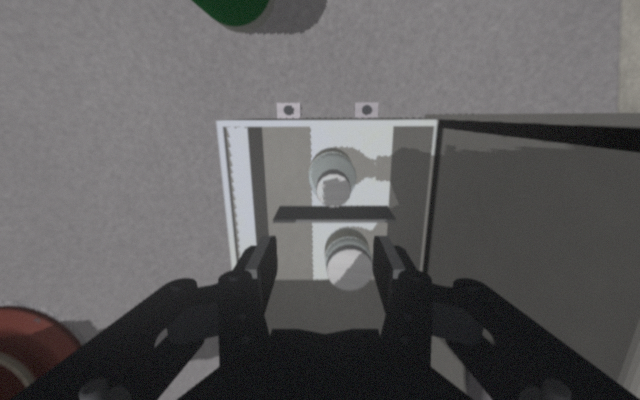

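Run:
```python
from h import *
s=sense()
f=cv2.imread('pics/w13.png')
cv2.imwrite('pics/w13c.png',cv2.resize(f[130:300,220:450],None,fx=3.4,fy=3.4,interpolation=cv2.INTER_CUBIC))
q=onplane('wrist',(333.5,187),.131);M=R.from_euler('xyz',s['eef_rot'],degrees=True)
print(q,M.inv().apply(q-s['ee_pos']))
```

```text
[0.56998247 0.19303716 0.131     ] [0.00843527 0.0086511  0.09895951]
```

View pics/w13c.png

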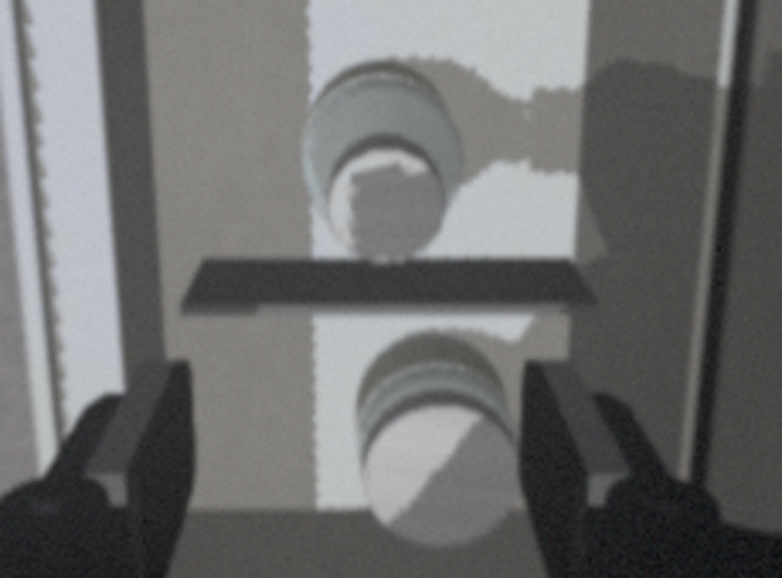

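Emit:
step_arm([
  [[0.003,0.0045,0],[0,0,0],-0.2],
  [[0.003,0.0045,0],[0,0,0],-0.2],
  [[0,0,0.02],[0,0,0],-0.2],
  [[0,0,0.02],[0,0,0],-0.2],
  [[0,0,0.015],[0,0,0],-0.2],
  [[0,0,0.015],[0,0,0],-0.2],
  [[0,0,0.01],[0,0,0],-0.2],
  [[0,0,0],[0,0,0],-0.2],
])

```text
clock: 32.2
ee_pos: [0.5745, 0.1935, 0.1574]
eef_rot: [-179.7, 0.2, 76.0]
contact_force: [-0.5, -0.7, -0.9]
grip_width: 0.0515
```

Run:
```python
from h import *
s=sense();print(s['ee_pos'].tolist(),s['eef_rot'].tolist(),s['contact_force'],s['grip_width'])
f=grab_frame('wrist');cv2.imwrite('pics/w14.png',f)
```

```text
[0.5744950511356788, 0.19354016748946695, 0.1574062997314809] [-179.69386408483035, 0.2254292143823015, 75.98362591327675] [-0.51618566 -0.70274939 -0.91808851] 0.051472700112532944
```

View pics/w14.png

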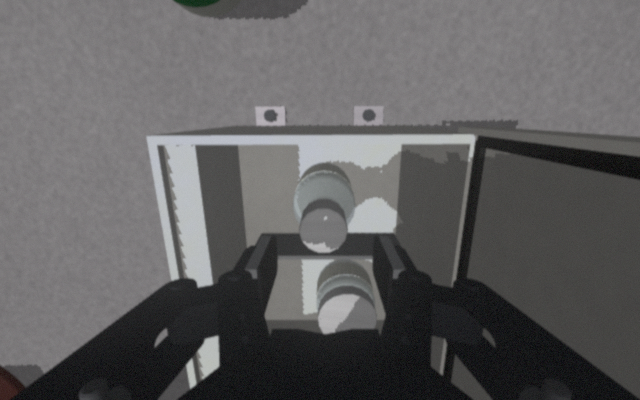

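The cap centre is at (324,227), on the tool axis. Descend and grip.

Emit:
step_arm([
  [[0,0,0.012],[0,0,0],-0.2],
  [[0,0,0.012],[0,0,0],-0.2],
  [[0,0,0.012],[0,0,0],-0.2],
  [[0,0,0.009],[0,0,0],-0.2],
  [[0,0,0],[0,0,0],0],
  [[0,0,0],[0,0,0],0.1],
  [[0,0,0],[0,0,0],0.2],
  [[0,0,0],[0,0,0],0.3],
], grip_force=30)

```text
clock: 33.05
ee_pos: [0.574, 0.1937, 0.1131]
eef_rot: [-179.7, 0.2, 76.0]
contact_force: [-1.1, 0.9, 1.0]
grip_width: 0.0317
```

Emit:
step_arm([
  [[0,0,0],[0,0,0],0.4],
  [[0,0,0],[0,0,0],0.6],
  [[0,0,0],[0,0,0],0.8],
  [[0,0,0],[0,0,0],1],
  [[0,0,0],[0,0,0],1],
  [[0,0,0],[0,0,0],1],
  [[0,0,0],[0,0,0],1],
  [[0,0,0],[0,0,0],1],
])

```text
clock: 33.85
ee_pos: [0.574, 0.1937, 0.1131]
eef_rot: [-179.7, 0.2, 76.0]
contact_force: [-1.2, 0.2, 5.1]
grip_width: 0.0316
```

Run:
```python
from h import *
s=sense();print(s['ee_pos'].tolist(),s['eef_rot'].tolist(),s['contact_force'],s['grip_width'])
f=grab_frame('wrist');cv2.imwrite('pics/w15.png',f)
```

```text
[0.5740033386335397, 0.19372371101925412, 0.113081970676012] [-179.71530687556694, 0.18105636092363706, 75.98855655825176] [-1.19547712  0.21533681  5.14321279] 0.03159326043115637
```

View pics/w15.png

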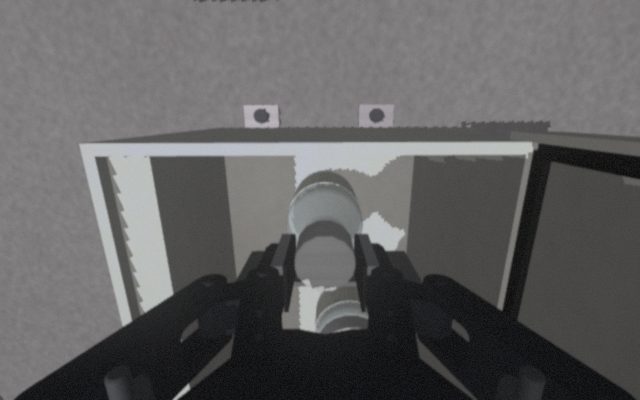

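Emit:
step_arm([
  [[0,0,0],[0,0,0],1],
  [[0,0,-0.003],[0,0,0],1],
  [[0,0,-0.006],[0,0,0],1],
  [[0,0,-0.01],[0,0,0],1],
  [[0,0,-0.01],[0,0,0],1],
  [[0,0,-0.01],[0,0,0],1],
  [[0,0,-0.01],[0,0,0],1],
  [[0,0,-0.005],[0,0,0],1],
], grip_force=50)

```text
clock: 34.7
ee_pos: [0.5747, 0.1939, 0.1681]
eef_rot: [-179.8, 0.1, 76.0]
contact_force: [0.4, -0.1, -1.6]
grip_width: 0.0304
```

Run:
```python
from h import *
s=sense();print(s['ee_pos'].tolist(),s['contact_force'],s['moment'],s['grip_width'])
f=grab_frame('wrist');cv2.imwrite('pics/w16.png',f)
```

```text
[0.574713938458607, 0.19386227378984655, 0.16812675899492666] [ 0.42173533 -0.1163335  -1.60740946] [0.02600434 0.04207505 0.00389511] 0.03042151428460625
```

View pics/w16.png

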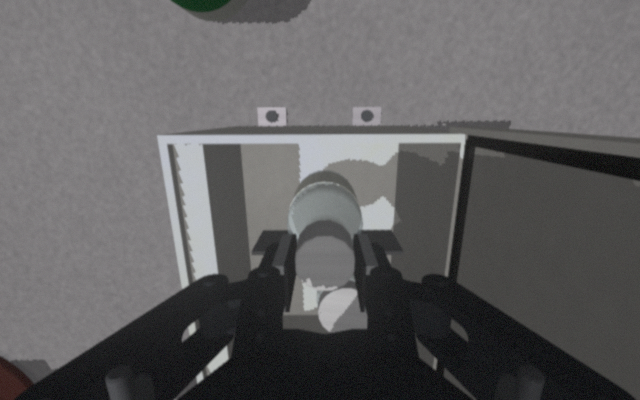

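The bottle is coming up with the gripper. I'll lift it clear and carry it over to the tray.

Emit:
step_arm([
  [[0,0,-0.012],[0,0,0],1],
  [[0,0,-0.018],[0,0,0],1],
  [[0,0,-0.02],[0,0,0],1],
  [[0,0,-0.02],[0,0,0],1],
  [[0,0,-0.02],[0,0,0],1],
  [[0,0,-0.02],[0,0,0],1],
  [[0,0,-0.02],[0,0,0],1],
  [[-0.003,-0.012,-0.01],[0,0,0],1],
])

```text
clock: 35.55
ee_pos: [0.5639, 0.1938, 0.3084]
eef_rot: [-179.8, 0.1, 75.9]
contact_force: [-0.0, -0.3, -0.8]
grip_width: 0.0308
```

Emit:
step_arm([
  [[-0.006,-0.024,0],[0,0,0],1],
  [[-0.006,-0.024,0],[0,0,0],1],
  [[-0.006,-0.024,0],[0,0,0],1],
  [[-0.015,-0.013,0],[0,0,0],1],
  [[-0.028,0.004,0],[0,0,0],1],
  [[-0.034,0.005,0],[0,0,0],1],
  [[-0.034,0.005,0],[0,0,0],1],
  [[-0.034,0.005,0],[0,0,0],1],
])

```text
clock: 36.35
ee_pos: [0.4573, 0.0507, 0.3074]
eef_rot: [-179.6, 0.3, 76.0]
contact_force: [0.5, -0.3, -3.0]
grip_width: 0.0303
```

Emit:
step_arm([
  [[-0.034,0.005,0],[0,0,0],1],
  [[-0.034,0.005,0],[0,0,0],1],
  [[-0.034,0.005,0],[0,0,0],1],
  [[-0.034,0.005,0],[0,0,0],1],
  [[-0.034,0.005,0],[0,0,0],1],
  [[-0.034,0.005,0],[0,0,0],1],
  [[-0.034,0.005,0],[0,0,0],1],
  [[-0.034,0.005,0],[0,0,0],1],
])

```text
clock: 37.15
ee_pos: [0.4306, -0.2221, 0.3083]
eef_rot: [-179.6, 0.2, 76.0]
contact_force: [0.6, 0.2, -2.0]
grip_width: 0.0305
```

Run:
```python
from h import *
s=sense();print(s['ee_pos'],s['eef_rot'],s['contact_force'],s['grip_width'],s['joint_positions'].round(0),s['clock'])
t=np.array([.42,-.338,0])-s['ee_pos'];t[2]=0
print(R.from_euler('xyz',s['eef_rot'],degrees=True).inv().apply(t))
```

```text
[ 0.43061098 -0.22212809  0.30825743] [-179.59178791    0.18849355   76.01635454] [ 0.57152664  0.17543888 -1.96856988] 0.030500400123865314 [ 35.  16. -15. 100.   5.  65.   5.] 37.15
[-0.11500148  0.01770559  0.0002522 ]
```

Emit:
step_arm([
  [[-0.029,0.0044,0],[0,0,0],1],
  [[-0.029,0.0044,0],[0,0,0],1],
  [[-0.029,0.0044,0],[0,0,0],1],
  [[-0.028,0.0044,0],[0,0,0],1],
  [[0,0,0.02],[0,0,0],1],
  [[0,0,0.03],[0,0,0],1],
  [[0,0,0.03],[0,0,0],1],
  [[0,0,0.03],[0,0,0],1],
])

```text
clock: 37.95
ee_pos: [0.4197, -0.3368, 0.1977]
eef_rot: [-179.6, 0.2, 76.0]
contact_force: [0.1, -0.1, -1.7]
grip_width: 0.0308
```

Emit:
step_arm([
  [[0,0,0.02],[0,0,0],1],
  [[0,0,0.015],[0,0,0],1],
  [[0,0,0.01],[0,0,0],1],
  [[0,0,0.01],[0,0,0],1],
  [[0,0,0.006],[0,0,0],1],
  [[0,0,0],[0,0,0],1],
  [[0,0,0],[0,0,0],1],
  [[0,0,0],[0,0,0],1],
])

```text
clock: 38.75
ee_pos: [0.4206, -0.3385, 0.1384]
eef_rot: [-179.7, 0.3, 76.0]
contact_force: [0.4, 0.9, -1.8]
grip_width: 0.0306
```

Run:
```python
from h import *
s=sense();print(s['ee_pos'],s['eef_rot'],s['contact_force'],s['grip_width'],s['joint_positions'].round(0),s['clock'])
f=grab_frame('scene');cv2.imwrite('pics/s17.png',cv2.resize(f[90:230,190:350],None,fx=4,fy=4))
f=grab_frame('wrist');cv2.imwrite('pics/w17.png',f)
```

```text
[ 0.42056119 -0.33845202  0.13839422] [-179.74820389    0.25589935   75.98244017] [ 0.36059905  0.85557203 -1.83160474] 0.030581474019564715 [ 43.  32. -10. 106.   8.  44.  14.] 38.75
```

View pics/s17.png

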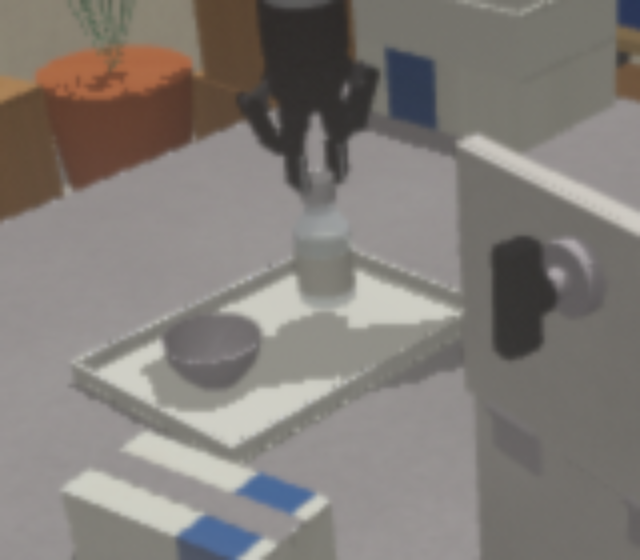

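View pics/w17.png

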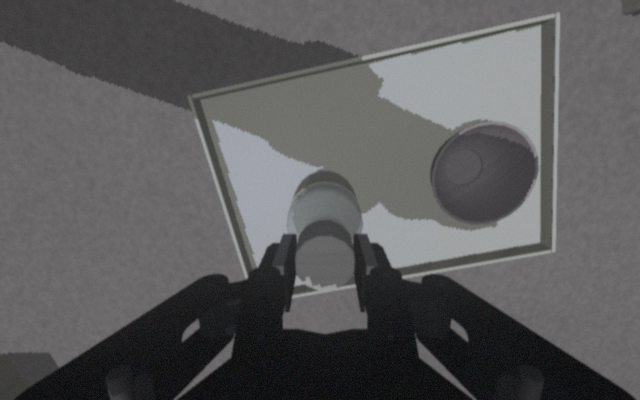

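The bottle hangs over the free half of the tray, clear of the bowl and rims. I'll lower it gently to contact.

Emit:
step_arm([
  [[0,0,0.006],[0,0,0],1],
  [[0,0,0.006],[0,0,0],1],
  [[0,0,0.005],[0,0,0],1],
  [[0,0,0.004],[0,0,0],1],
  [[0,0,0.002],[0,0,0],1],
  [[0,0,0],[0,0,0],1],
  [[0,0,0],[0,0,0],1],
  [[0,0,0],[0,0,0],1],
])

```text
clock: 39.65
ee_pos: [0.4202, -0.3384, 0.115]
eef_rot: [-179.7, 0.2, 76.0]
contact_force: [0.6, -0.2, -2.6]
grip_width: 0.0303
```

Emit:
step_arm([
  [[0,0,0.0005],[0,0,0],1],
  [[0,0,0.0005],[0,0,0],1],
  [[0,0,0.0005],[0,0,0],1],
  [[0,0,0.0005],[0,0,0],1],
  [[0,0,0],[0,0,0],1],
  [[0,0,0],[0,0,0],1],
  [[0,0,0],[0,0,0],1],
  [[0,0,0],[0,0,0],1],
])

```text
clock: 40.45
ee_pos: [0.42, -0.3382, 0.1128]
eef_rot: [-179.7, 0.2, 76.0]
contact_force: [0.6, 0.4, -1.9]
grip_width: 0.0307
```

Emit:
step_arm([
  [[0,0,0.0004],[0,0,0],1],
  [[0,0,0.0004],[0,0,0],1],
  [[0,0,0.0004],[0,0,0],1],
  [[0,0,0.0004],[0,0,0],1],
  [[0,0,0.0004],[0,0,0],1],
  [[0,0,0],[0,0,0],1],
  [[0,0,0],[0,0,0],1],
  [[0,0,0],[0,0,0],1],
])

```text
clock: 41.25
ee_pos: [0.42, -0.3384, 0.1112]
eef_rot: [-179.7, 0.2, 76.0]
contact_force: [-1.9, -0.0, 4.4]
grip_width: 0.0304
```

Emit:
step_arm([
  [[0,0,0.0003],[0,0,0],1],
  [[0,0,0.0003],[0,0,0],1],
  [[0,0,0.0003],[0,0,0],1],
  [[0,0,0.0003],[0,0,0],1],
  [[0,0,0],[0,0,0],1],
  [[0,0,0],[0,0,0],1],
  [[0,0,0],[0,0,0],1],
  [[0,0,0],[0,0,0],1],
])

```text
clock: 42.05
ee_pos: [0.4201, -0.3386, 0.1112]
eef_rot: [-179.7, 0.3, 76.0]
contact_force: [-3.3, 1.0, 12.6]
grip_width: 0.0304
```

Contact at 12.6 N. I'll ease off 1 mm, then open slowly.

Emit:
step_arm([
  [[0,0,-0.0006],[0,0,0],1],
  [[0,0,-0.0006],[0,0,0],1],
  [[0,0,0],[0,0,0],0.3],
  [[0,0,0],[0,0,0],0.2],
  [[0,0,0],[0,0,0],0.1],
  [[0,0,0],[0,0,0],0],
  [[0,0,0],[0,0,0],-0.1],
  [[0,0,0],[0,0,0],-0.2],
])

```text
clock: 42.85
ee_pos: [0.42, -0.3382, 0.1106]
eef_rot: [-179.7, 0.2, 76.0]
contact_force: [0.1, 0.0, 0.1]
grip_width: 0.0513
```

Run:
```python
from h import *
s=sense();print(s['ee_pos'],s['contact_force'],s['grip_width'],s['clock'])
f=grab_frame('wrist');cv2.imwrite('pics/w18.png',f)
```

```text
[ 0.42001878 -0.33820203  0.11055341] [0.05087593 0.04681011 0.07648309] 0.05134158140912695 42.85
```

View pics/w18.png

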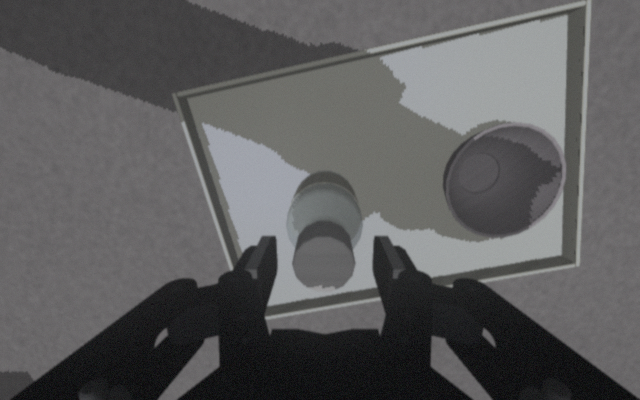

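The bottle stands freely between the open jaws, and the force is zero. I'll withdraw upward.

Emit:
step_arm([
  [[0,0,-0.006],[0,0,0],-0.2],
  [[0,0,-0.012],[0,0,0],-0.2],
  [[0,0,-0.02],[0,0,0],-0.2],
  [[0,0,-0.03],[0,0,0],-0.2],
  [[0,0,-0.03],[0,0,0],-0.2],
  [[0,0,-0.03],[0,0,0],-0.2],
  [[0,0,-0.03],[0,0,0],-0.2],
  [[0,0,-0.02],[0,0,0],-0.2],
])

```text
clock: 43.7
ee_pos: [0.4218, -0.3381, 0.2925]
eef_rot: [-179.9, 0.3, 76.0]
contact_force: [1.7, 0.7, -0.0]
grip_width: 0.0514
```

Run:
```python
from h import *
s=sense();print(s['ee_pos'],s['contact_force'],s['clock'])
f=grab_frame('scene');cv2.imwrite('pics/s19.png',f)
f=grab_frame('wrist');cv2.imwrite('pics/w19.png',f)
f=grab_frame('top');cv2.imwrite('pics/t19.png',f)
```

```text
[ 0.42180264 -0.33808638  0.2924505 ] [ 1.72977449  0.65410117 -0.02374999] 43.7
```

View pics/s19.png

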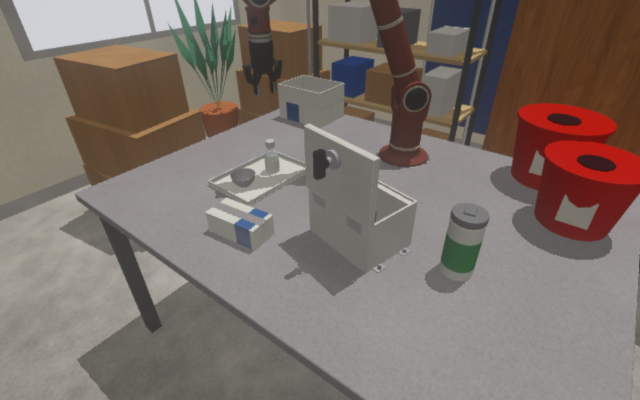

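View pics/t19.png

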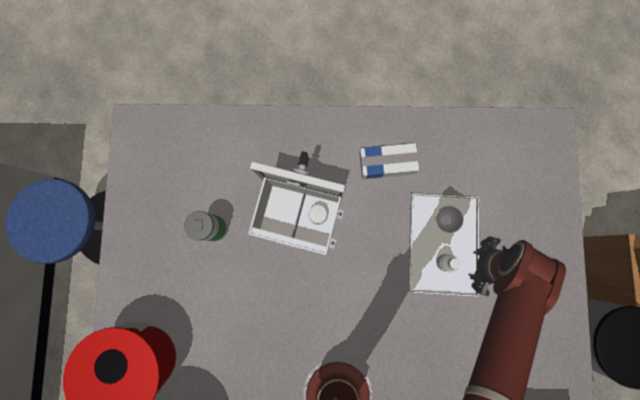

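View pics/w19.png

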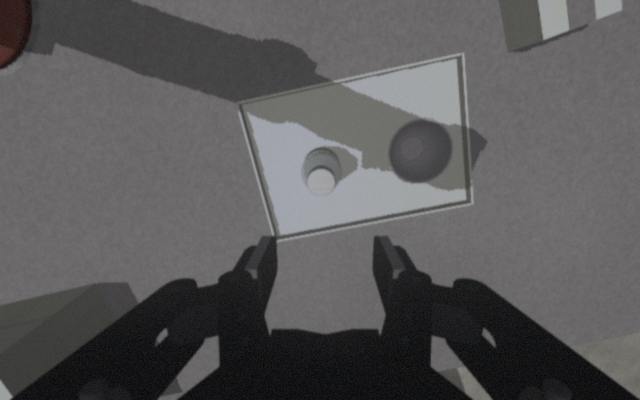

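The pictures show everything where it should be:
- **Bottle:** upright in the tray, at scene (271,158) and top (450,263).
- **Lid:** standing open, with the knob bar pointing front to hinge.
- **Jar:** still in its compartment at top (318,212).
- **Bystanders:** bowl, canister and carton at the same pixels as at the start.
- **Arm:** clear of everything.

Handing in now.

```bash
python3 -c "
from rig import *
print(close_job()); print(sense()['clock'])"
```

```text
the job is handed in; nothing more can be done
None
the job is handed in; nothing more can be done
```

The medicine box is unlatched and open, and the bottle stands upright on the tray floor. I handed the job in at about 44 s; the rig gave no verdict.

**What I did**
- **Knob:** I pressed it until it stopped, holding 15–19 N. I then turned it clockwise to its end stop, where the turning moment rose to 0.33 N m, and let it spring back up.
- **Lid:** I lifted it by the knob to about 38°, as far as the wrist could follow. I then pushed it from under its front edge to about 85–88°, where it stayed.
- **Bottle:** I gripped it by the cap, lifted it out and lowered it to contact in the free half of the tray. I eased off and opened the jaws slowly.

**Last checks**
- In the final pictures the bottle is upright, the lid is open and the knob bar points from front to hinge.
- The jar is in its compartment. The bowl, canister and carton show no visible movement, and the gripper is clear of everything.

**What disagreed or went wrong**
- The first grasp of the knob closed on nothing. The fingertips appeared to lie about level with the TCP, not the stated 25 mm ahead of it. I went about 16 mm lower and it held.
- Joint 6 read 113.5° against its 113.62° limit, and joint 7 read -162.3° against -162.83°. I backed away from both, but joint 6 had almost no margin.
- The bottle was pressed onto the tray with a reading of up to 12.6 N, more than I intended, before I eased off.

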